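Load a curing box with coated test panels

ROBOT

A 6-joint arm with a two-finger parallel gripper is mounted at the origin on a cart in front of the work surface, level with it; the furniture and walls round the work are solid. World frame = base frame: x ahead of the robot, y to its left, z up, the work surface at z = 0. Lengths are in m, angles in rad, forces in N, time in s.
With the tool pointing down it reaches from about 0.35 to 0.975 m from the base axis. Payload 4.9 kg.
Tool frame: the origin (TCP) lies midway between the tips of the shut fingers; the grasp point (between the pads) lies 19 mm behind it; z points along the fingers, y is the line along which they close (so a half turn about z gives the same grasp; the last joint's range is limited). The gripper opens to 85 mm and grips with 20 to 120 N. Pads are 22 mm wide; open, the fingers measure 114 mm over their backs; the gripper's body (76 mm by 85 mm) begins 54 mm behind the grasp point. The pads swing forward as they close: fully open they stand 13 mm farther back than shut.
Start: joints at [1.027, 0.053, 1.613, -0, 1.476, -0.119], TCP at [0.258, 0.569, 0.231] pointing down, gripper open.
Joint ranges: [-3.01, 3.01], [-1.01, 2.22], [0.06, 2.58], [-1.02, 4.17], [0.09, 2.62], [-3.14, 3.14]. Speed limits (rad/s): [2.57, 2.57, 3.14, 3.14, 3.14, 3.14].

INTERFACE

Orientations are given as a unit quaternion [w, x, y, z].
In Python, from plant import state, grab_frame, job_done, cut_out, place_of gives the robot as it stands.
- The arm moves only by the tool jog_arm, never from a script. Its argument "motion" is text: rows parted by semicolons, each of 7 numbers parted by spaces: the opening in per cent of the stroke, from 0 (shut) to 100 (fully open), then the shift along the tool's x, y, z as a fraction of full scale, then the turn, a rotation vector about the tool's x, y, z as a fraction of full scale. A call has exactly 5 rows; each row is the pose to reach, as a shift and turn from the pose commanded when the call began, along the tool's axes at that moment; what a row does not reach only later rows make up. Full scale, the value 1, is 50 cm for a shift and 1.5 rad for a turn. A row lasts 1/8 s, in which the tool goes at most 62.5 mm and 10.7 degrees, less where a joint would pass 70% of its speed; a pose out of reach is approached as far as the arm can. A call with a number of a shift or a turn outside -1 to 1 is refused whole. A call with a gripper value outside its range is refused whole. The fingers move at their own pace and stop on an object; the grip force is fixed at half the most. Time passes only in rows, so rows that repeat a pose let the fingers close, or fill a call up. It gives the time, the measured TCP pose, the force, the opening and the grip force at its end, in the units of the state.
- state(): the state, without advancing time (a new reading comes with each control period).
- grab_frame(name): name is "side" or "top" or "wrist"; returns a dict with "color" (384x512x3 uint8, red, green, blue), "range_z" (384x512 float32, m along the optical axis (not along the pixel's ray), 0 where there is no reading), "intrinsics" (3x3 intrinsics, pixels), "k1" (the pictures are not rectified: a ray, as slopes to the right and down, at radius r is drawn at 1 + k1 r^2 times it, then the intrinsics apply), "world_from_camera" (4x4, takes a point from camera to world coordinates). Camera axes: x right, y up, looking along -z (the intrinsics and any distortion apply to the point x, -y, -z); pixel columns grow to the right and rows downward; lengths in m; the calibration is good to about 2 mm. A picture is of the moment at which its call begins.
- job_done(): hands the job in; it is judged then, once.
Trained networks look in the newest picture that a camera, given by its name, has taken for a name from the list of things; names that differ only in an ending like _2 or _b are one class to them, and where a whole thing is asked for, a point or a joint stands for the part that bears it (a point fixed in the world has none). Each returns a list of dicts, best first, with "p" (0 to 1); they miss things now and then, are a little off and sometimes report something else, mostly with a low value. They report only what shows in the picture. A call takes as long as a camera call. They do not tell look-alikes from the thing itself.
- cut_out(camera, thing): "pixels" (384x512 bool, what is visible of it).
- place_of(camera, thing): "at" ([x, y, z] in m, in world coordinates, good to about 4 mm: a listed point, or the origin of a listed thing).
The state is a dict: "time": time; "joint_pos": joint angles; "joint_vel": joint speeds; "joint_efforts": joint torques, N m; "tool_pos": TCP position; "tool_rot": TCP orientation; "contact_force": force on the tool from outside, world axes, zero at the start; "ft_torque": the same for the moment, N m; "gripper_width": opening from 0.0 (shut) to 1.0 (fully open); "grasp_force": force on a finger pad.
Only numpy, scipy, OpenCV 4.12 (cv2) and the standard library are available. Lean on these libraries where they do the work, as an engineer would, in place of code of your own. Each camera call takes 0.05 s, during which the arm holds its last target. There are 200 camera calls.

TASK

First move the slider on top of the curing box to its off end (the right-hand end as seen from the robot) and pull the empty loading tray right out of the box by its handle. Then take the panels one by one from the black bases, where some are stacked, and lay every one flat in a pocket of its own on the tray, and slide the loaded tray back into the box's mouth until it is fully home. Only then start the box: move the slider until its white line is level with the steel set-point flag beside the track; leave the other things on the bench where they are.

Things in the scene. Friction and masses are not known exactly. Their poses are not given: they have to be found in the camera images.
- curing_box: White bench-top curing box, fixed, 150 (x) x 170 (y) x 60 mm high; origin under its centre on the worktop. Its mouth is in the -x face (x = -75 mm), 134 mm wide between the side walls (flared to about 145 mm at the very front) and 30 mm high, without a floor: the tray slides in on the worktop along the box's +x until it meets the back stop, whose face is at x = +59 mm. The slider is on its top.
- dock (a point): Point on the worktop in the box's mouth where the tray's origin lies when the tray is fully home (front edge flush with the box's front face); same axes as the box.
- slider_grip (a joint): Position in m of the black slider grip along its track on top of the box: 0 at the off end (the box's -y end), 0.090 at the other (+y) end. Friction about 1.5 N; it stays where it is left.
- slider_top (a point): Middle of the top face of the slider grip, 96 mm above the worktop. The grip is a block 24 (x) x 14 (y) x 30 mm high with a white line across the top, at x = -35 mm in the box's frame, on a track whose top is 66 mm above the worktop; the point has the box's axes.
- flag: Small steel set-point flag, fixed on the box's top just in front of the track (x = -62 mm in the box's frame), 10 x 12 mm foot with a 3 mm wide fin, top 72 mm above the worktop; origin under the middle of its fin, same axes as the box. It stands somewhere between 45 and 80 mm along the slider's travel.
- tray: Loose aluminium tray, 134 (x) x 126 (y) mm, about 0.35 kg: floor 4 mm thick, rims and ribs up to 7.5 mm above the underside, four pockets of 60 (x) x 46 (y) mm in two rows of two. Origin under the middle of the rimmed plate, x into the box. At the start it stands empty in the box, the handle and up to 30 mm of the plate outside; it is clear of the box when 134 mm out, and the worktop there is free.
- handle (a point): Middle of the top of the tray's handle, an upright black post 22 (x) x 16 (y) mm, its top 39 mm above the tray's underside, free from 5 mm up, at x = -112 mm in the tray's frame (45 mm in front of the plate's front edge).
- base_a: Black rubber base 74 x 60 x 6 mm, fixed, on which a stack of two or three panels stands (on the left or the right of the bench); origin under its centre, on the worktop.
- base_b: A second, like base on the other side of the bench, with one panel on it or empty; origin under its centre.
- pocket0 (a point): Centre of the floor of the tray's +x (far), +y pocket, 4 mm above the tray's underside; the pockets lie at x = +-32, y = +-34 mm in the tray's frame, whose axes the point shares.
- pocket1 (a point): Centre of the floor of the tray's +x (far), -y pocket, 4 mm above the tray's underside; the pockets lie at x = +-32, y = +-34 mm in the tray's frame, whose axes the point shares.
- pocket2 (a point): Centre of the floor of the tray's -x (near), +y pocket, 4 mm above the tray's underside; the pockets lie at x = +-32, y = +-34 mm in the tray's frame, whose axes the point shares.
- pocket3 (a point): Centre of the floor of the tray's -x (near), -y pocket, 4 mm above the tray's underside; the pockets lie at x = +-32, y = +-34 mm in the tray's frame, whose axes the point shares.
- panel0: Coated steel test panel, 54 (x) x 40 (y) x 10 mm thick, about 45 g; origin at its middle (5 mm from each face), z through its thickness; both faces are alike. Three or four panels are there at the start, lying flat on the two bases, two or three of them stacked on one base with their long sides roughly alike; an absent one reads None. They lie in the pockets either way round.
- panel1: Coated steel test panel, 54 (x) x 40 (y) x 10 mm thick, about 45 g; origin at its middle (5 mm from each face), z through its thickness; both faces are alike. Three or four panels are there at the start, lying flat on the two bases, two or three of them stacked on one base with their long sides roughly alike; an absent one reads None. They lie in the pockets either way round.
- panel2: Coated steel test panel, 54 (x) x 40 (y) x 10 mm thick, about 45 g; origin at its middle (5 mm from each face), z through its thickness; both faces are alike. Three or four panels are there at the start, lying flat on the two bases, two or three of them stacked on one base with their long sides roughly alike; an absent one reads None. They lie in the pockets either way round.
- panel3: Coated steel test panel, 54 (x) x 40 (y) x 10 mm thick, about 45 g; origin at its middle (5 mm from each face), z through its thickness; both faces are alike. Three or four panels are there at the start, lying flat on the two bases, two or three of them stacked on one base with their long sides roughly alike; an absent one reads None. They lie in the pockets either way round.
- calculator: Bystander, loose: pocket calculator 106x66x13 mm; origin under its centre.
- timer: Bystander, loose: lab timer 68x62x19 mm; origin under its centre.
- tally_counter: Bystander, loose: hand tally counter 43x64x31 mm; origin under its centre.
- coverglass0: Bystander, loose: small box of cover glasses 27x27x16 mm; origin under its centre.
- marker0: Bystander, loose: lab marker 125 mm long, 14 mm thick; origin under its centre.
- forceps: Bystander, loose: steel forceps 124 mm long, 8 mm thick; origin under its centre.
- blue_tape: Bystander, loose: roll of tape, 61 mm across, 25 mm high; origin under its centre.
Mind the look-alikes: they are no part of the job. What is shaped like the base_a but green or turquoise is not meant.

How it is judged:
By the outcome, as a careful person would: the job done as asked, in the order asked, and still so for the second after the job is handed in, with the robot touching nothing.
Of panel2, panel3 only 1 to 2 are there at a start; the rules pass over those that are not, and their reading is None.
At some moment in a run one of tray may be knocked a few centimetres aside while the robot is not near it.
Once in a run the grip may slacken for a moment while it holds something.
It also fails if it takes over 192 s, if anything falls off the work surface, if the arm or the gripper's body presses on something with over 40 N, if the wrist force passes 120 N, or if a joint passes its speed limit or range.

## Working session

There is one attempt and no reset: what is moved stays moved. The work goes in short steps, Python scripts to look and compute and a tool call to move; the robot and the scene stay as the last step left them, time stands still between calls to the robot, and variables do not carry over. Pictures are saved under pics/ and viewed, at most 14 in all, crops included, and the job is handed in when it is done.

Besides the shell and the picture viewer there is one more tool, called after "Call:" as a command line: name --argument value ..., lists and objects as JSON in quotes. jog_arm: Moves the arm, as the interface text tells. Shift numbers are shares of 50 cm and turn numbers shares of 1.5 rad, none past 1 either way. Its arguments: {"type":"object","properties":{"motion":{"type":"string"}},"required":["motion"]}

```bash
ls; mkdir -p pics
cat > h.py <<'E'
import numpy as np, cv2
from plant import *
from scipy.spatial.transform import Rotation as R
def pts(f):
    K=np.array(f["intrinsics"]);z=f["range_z"];h,w=z.shape
    u,v=np.meshgrid(np.arange(w),np.arange(h))
    p=cv2.undistortPoints(np.stack([u,v],-1).reshape(-1,1,2).astype(np.float64),K,np.array([f["k1"],0,0,0,0.])).reshape(h,w,2)
    P=np.stack([p[...,0]*z,-p[...,1]*z,-z,np.ones_like(z)],-1)@np.array(f["world_from_camera"]).T
    P=P[...,:3];P[z<=0]=np.nan
    return P
def save(f,n,crop=None,s=1):
    c=f["color"][...,::-1]
    if crop: c=c[crop[1]:crop[3],crop[0]:crop[2]]
    cv2.imwrite(f"pics/{n}.png",cv2.resize(c,None,fx=s,fy=s,interpolation=cv2.INTER_CUBIC))
def rect(P,m,zlo,zhi):
    q=P[m&(P[...,2]>zlo)&(P[...,2]<zhi)]
    if len(q)<5: return None
    (cx,cy),(a,b),t=cv2.minAreaRect((q[:,:2]*1000).astype(np.float32))
    return np.round([cx,cy,a,b,t,np.median(q[:,2])*1000,len(q)],1)
E
python3 - <<'E'
from h import *
f=grab_frame("top");save(f,"top",s=1.5);g=grab_frame("side");save(g,"side",s=1.5)
for t in ["curing_box","dock","slider_top","flag","tray","handle","base_a","pocket0","pocket3","panel0","calculator","timer","tally_counter"]:
    for c in ("top","side"):
        print(c,t,[(round(d["p"],2),np.round(d["at"],3).tolist()) for d in place_of(c,t)[:5]])
s=state();print(s["time"],s["tool_pos"],s["tool_rot"],s["gripper_width"])
E
```

```text
pics
top curing_box [(0.82, [0.724, 0.08, 0.002]), (0.44, [0.687, 0.04, 0.006]), (0.38, [0.647, 0.282, 0.003])]
side curing_box [(0.61, [0.681, 0.04, -0.0]), (0.55, [0.724, 0.084, -0.002])]
top dock []
side dock [(0.38, [0.729, 0.083, -0.001])]
top slider_top [(0.53, [0.692, 0.06, 0.098])]
side slider_top [(0.28, [0.509, -0.266, 0.014])]
top flag [(0.74, [0.525, 0.314, 0.03])]
side flag []
top tray []
side tray [(0.87, [0.713, 0.079, -0.002])]
top handle [(0.68, [0.6, 0.063, 0.038]), (0.55, [0.525, 0.322, -0.0]), (0.45, [0.502, -0.27, -0.001]), (0.26, [0.524, 0.316, 0.032])]
side handle [(0.78, [0.598, 0.063, 0.038])]
top base_a [(0.98, [0.362, -0.069, -0.002]), (0.7, [0.523, 0.324, 0.004]), (0.64, [0.488, -0.15, -0.004]), (0.63, [0.502, -0.269, -0.003])]
side base_a [(0.86, [0.364, -0.066, -0.002]), (0.7, [0.502, -0.264, -0.003]), (0.55, [0.508, -0.267, 0.012]), (0.38, [0.517, 0.316, -0.003]), (0.21, [0.522, 0.311, 0.01])]
top pocket0 [(0.62, [0.677, 0.109, 0.004])]
side pocket0 [(0.65, [0.664, -0.211, 0.001]), (0.61, [0.672, 0.11, 0.005]), (0.6, [0.683, 0.039, 0.003]), (0.51, [0.51
[... 328 characters left out ...]
, (0.41, [0.501, -0.268, -0.001]), (0.37, [0.523, 0.318, 0.016])]
side panel0 [(0.63, [0.51, -0.264, 0.013]), (0.61, [0.524, 0.313, 0.028]), (0.5, [0.522, 0.316, 0.024]), (0.46, [0.521, 0.314, 0.008]), (0.2, [0.683, 0.04, 0.003])]
top calculator [(0.62, [0.366, -0.284, -0.0])]
side calculator [(0.86, [0.369, -0.275, 0.002])]
top timer [(0.75, [0.668, -0.216, -0.002])]
side timer [(0.73, [0.664, -0.212, 0.002]), (0.33, [0.372, -0.178, 0.002])]
top tally_counter [(0.74, [0.373, -0.18, -0.0]), (0.73, [0.521, 0.317, 0.011])]
side tally_counter [(0.49, [0.371, -0.179, 0.001])]
1.4 [0.25756932 0.56943983 0.23131782] [-8.04056576e-06  2.10808976e-01  9.77527276e-01  7.90864566e-06] 1.00251933509511
```

View pics/top.png

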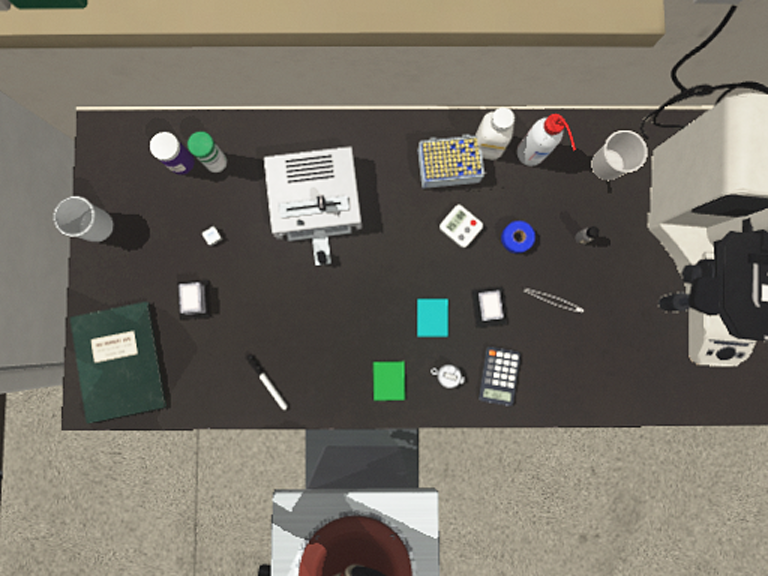

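View pics/side.png

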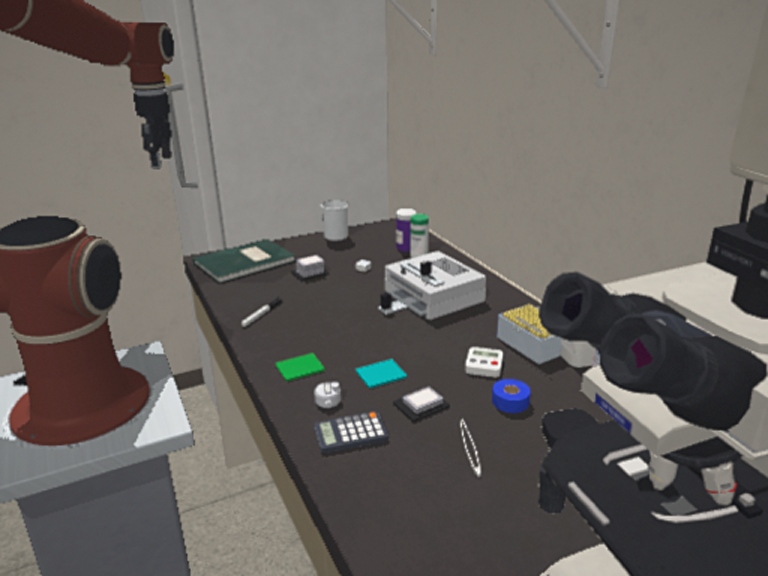

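The top picture shows the box at (313,190), with its slider at (320,203) and its handle at (321,250). The stack is on the left at (192,298) and the single panel is on the right at (490,305). The look-alikes are the turquoise (432,317) and green (389,380) pads, plus the white timer (461,226) and the cover-glass box (211,236). I choose the two black-based white panels.

Run:
```python
from h import *
f=grab_frame("top");P=pts(f);g=grab_frame("side");Q=pts(g)
def box(P,x,y,rx,ry): return (abs(P[...,0]-x)<rx)&(abs(P[...,1]-y)<ry)
for n,A in(("top",P),("side",Q)):
    print(n,"desk",np.nanmedian(A[box(A,.5,.1,.05,.1)][:,2]))
    print("boxtop",rect(A,box(A,.724,.08,.13,.13),.055,.064))
    print("grip",rect(A,box(A,.69,.06,.06,.06),.080,.11))
    print("handle",rect(A,box(A,.6,.06,.04,.04),.03,.05))
    print("stack",rect(A,box(A,.523,.316,.06,.06),.026,.05),rect(A,box(A,.523,.316,.06,.06),.003,.010))
    print("single",rect(A,box(A,.509,-.264,.06,.06),.012,.025),rect(A,box(A,.509,-.264,.06,.06),.003,.010))
m=np.isfinite(P[...,2])&box(P,.66,.07,.04,.09)
save(f,"box",(165,90,255,190),6)
```

```text
top desk -0.0005906886757065521
boxtop [ 726.7   80.3  151.4  170.3    6.8   59.7 2548. ]
grip [6.927e+02 5.900e+01 2.230e+01 1.350e+01 4.000e-01 9.450e+01 4.700e+01]
handle [5.996e+02 6.360e+01 1.980e+01 1.460e+01 3.000e-01 3.740e+01 4.300e+01]
stack [522.6 312.   53.9  41.4   4.   35.6 280. ] [523.4 315.5 116.5 118.4  89.5   5.2 206. ]
single [ 506.1 -265.1   53.8   40.6    6.6   16.   248. ] [ 509.2 -262.7  117.1  118.6   89.6    5.6  278. ]
side desk -9.914556818202414e-06
boxtop [726.4  78.2 153.4 173.8   7.   61.5 827. ]
grip [694.   58.   21.8  20.   23.3  90.8  49. ]
handle [602.3  60.   22.8  14.9   9.9  38.   36. ]
stack [524.9 310.5  60.1  49.    7.3  36.6 120. ] [521.  315.7 118.8 117.4  88.9   5.  145. ]
single [ 506.9 -268.    55.8   44.     3.7   15.4  237. ] [ 513.7 -264.8  131.3   70.3   15.2    5.8  210. ]
```

View pics/box.png

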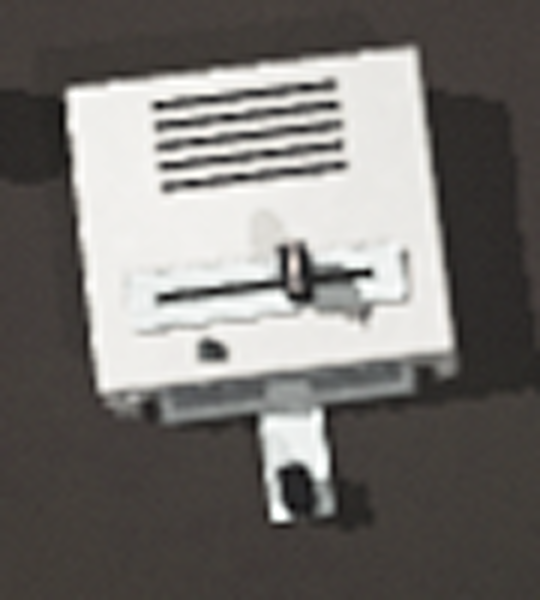

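```bash
cat > plan.py <<'E'
import numpy as np
from plant import state
from scipy.spatial.transform import Rotation as R
def cur():
    s=state();q=np.array(s["tool_rot"]);r=R.from_quat(q[[1,2,3,0]]).as_matrix()
    return np.array([*s["tool_pos"],np.degrees(np.arctan2(r[1,1],r[0,1]))-90])
def plan(wps,start=None,step=.055):
    """wps: (x,y,z,yaw,grip[,hold rows[,step]]); yaw deg of tool y from world y"""
    c=cur() if start is None else np.array(start,float);rows=[]
    print("from",np.round(c,4))
    for w in wps:
        t=np.array(w[:4],float);h=w[5] if len(w)>5 else 0;s=w[6] if len(w)>6 else step
        n=int(np.ceil(max(np.linalg.norm(t[:3]-c[:3])/s,abs(t[3]-c[3])/9,0.01)))
        a=c if not rows else rows[-1][0]
        rows+=[(a+(t-a)*(i+1)/n,w[4]) for i in range(n)]+[(t,w[4])]*h
        c=t
    while len(rows)%5: rows.append(rows[-1])
    b=cur() if start is None else np.array(start,float)
    for k in range(0,len(rows),5):
        th=np.radians(b[3]+90);X=np.array([np.cos(th+np.pi/2),np.sin(th+np.pi/2)]);Y=np.array([np.cos(th),np.sin(th)])
        out=[]
        for p,g in rows[k:k+5]:
            d=(p-b)[:3]/.5;v=[d[:2]@X,d[:2]@Y,-d[2],0,0,-np.radians(p[3]-b[3])/1.5]
            q=np.round(v,3)+0.;out.append(" ".join([f"{g:g}"]+[f"{i:g}" for i in q]))
        b=b.copy();q[:3]*=.5;b[:2]+=q[0]*X+q[1]*Y;b[2]-=q[2];b[3]-=np.degrees(q[5]*1.5)
        print("; ".join(out))
    print("to",np.round(b,4))
E
python3 - <<'E'
from plan import *
plan([(.40,.40,.26,-24,60),(.64,.06,.26,6.9,60,1)])
E
```

```text
from [  0.2576   0.5694   0.2313 -24.3389]
60 -0.08 -0.038 -0.011 0 0 -0.001; 60 -0.16 -0.077 -0.023 0 0 -0.002; 60 -0.24 -0.115 -0.034 0 0 -0.002; 60 -0.319 -0.153 -0.046 0 0 -0.003; 60 -0.399 -0.191 -0.057 0 0 -0.004
60 -0.09 -0.054 0 0 0 -0.045; 60 -0.179 -0.107 0 0 0 -0.09; 60 -0.268 -0.16 0 0 0 -0.135; 60 -0.358 -0.213 0 0 0 -0.18; 60 -0.447 -0.267 0 0 0 -0.225
60 -0.067 -0.08 0 0 0 -0.045; 60 -0.134 -0.159 0 0 0 -0.09; 60 -0.2 -0.239 0 0 0 -0.134; 60 -0.2 -0.239 0 0 0 -0.134; 60 -0.2 -0.239 0 0 0 -0.134
to [0.6398 0.0601 0.2598 6.8587]
```

Call:
jog_arm --motion "60 -0.08 -0.038 -0.011 0 0 -0.001; 60 -0.16 -0.077 -0.023 0 0 -0.002; 60 -0.24 -0.115 -0.034 0 0 -0.002; 60 -0.32 -0.153 -0.046 0 0 -0.003; 60 -0.4 -0.191 -0.057 0 0 -0.004"

```text
time: 2.12
tool_pos: [0.4012, 0.3989, 0.2602]
tool_rot: [0.0, 0.208, 0.978, 0.0]
contact_force: [-0.8, -0.9, 0.8]
gripper_width: 0.603
grasp_force: 0.0
```

Call:
jog_arm --motion "60 -0.09 -0.054 0 0 0 -0.045; 60 -0.179 -0.107 0 0 0 -0.09; 60 -0.268 -0.16 0 0 0 -0.135; 60 -0.358 -0.213 0 0 0 -0.18; 60 -0.447 -0.267 0 0 0 -0.225"

```text
time: 2.75
tool_pos: [0.5512, 0.1857, 0.26]
tool_rot: [0.0, 0.04, 0.999, 0.0]
contact_force: [0.9, 0.6, 0.2]
gripper_width: 0.6
grasp_force: 0.0
```

Call:
jog_arm --motion "60 -0.067 -0.08 0 0 0 -0.045; 60 -0.134 -0.159 0 0 0 -0.09; 60 -0.2 -0.239 0 0 0 -0.134; 60 -0.2 -0.239 0 0 0 -0.134; 60 -0.2 -0.239 0 0 0 -0.134"

```text
time: 3.38
tool_pos: [0.6401, 0.0601, 0.2596]
tool_rot: [-0.0, -0.06, 0.998, 0.0]
contact_force: [-0.3, 0.0, 0.0]
gripper_width: 0.6
grasp_force: 0.0
```

Run:
```python
from h import *
from plan import cur
print(cur(),state()["time"])
f=grab_frame("wrist");save(f,"w1",s=1.5);P=pts(f)
W=np.array(f["world_from_camera"]);print(np.round(W,3))
for t in ["slider_top","flag","handle","curing_box","tray"]:
    print(t,[(round(d["p"],2),np.round(d["at"],4).tolist()) for d in place_of("wrist",t)[:3]])
def box(x,y,rx,ry): return (abs(P[...,0]-x)<rx)&(abs(P[...,1]-y)<ry)
print("boxtop",rect(P,box(.724,.08,.13,.13),.057,.063))
print("grip",rect(P,box(.69,.06,.06,.06),.088,.102))
print("handle",rect(P,box(.6,.06,.04,.04),.034,.044))
print("flag",rect(P,box(.67,.1,.03,.05),.0685,.08))
```

```text
[0.6400995  0.06008324 0.25957708 6.82234142] 3.375
[[-0.118 -0.948 -0.295  0.566]
 [ 0.993 -0.113 -0.035  0.052]
 [ 0.    -0.297  0.955  0.403]
 [ 0.     0.     0.     1.   ]]
slider_top [(0.7, [0.6913, 0.0591, 0.0952])]
flag [(0.74, [0.5226, 0.3127, -0.0015]), (0.39, [0.6609, 0.1022, 0.0579])]
handle [(0.82, [0.6013, 0.0699, 0.0451]), (0.71, [0.5254, 0.3142, 0.0322])]
curing_box [(0.67, [0.7292, 0.0776, 0.0026])]
tray []
boxtop [7.268e+02 8.040e+01 1.492e+02 1.706e+02 6.900e+00 6.050e+01 8.736e+03]
grip [694.5  60.2  24.   13.6   6.7  96.4 229. ]
handle [601.5  64.6  19.6  14.7   6.8  39.2 183. ]
flag [677.7  84.8  23.   63.9  23.5  72.9  49. ]
```

View pics/w1.png

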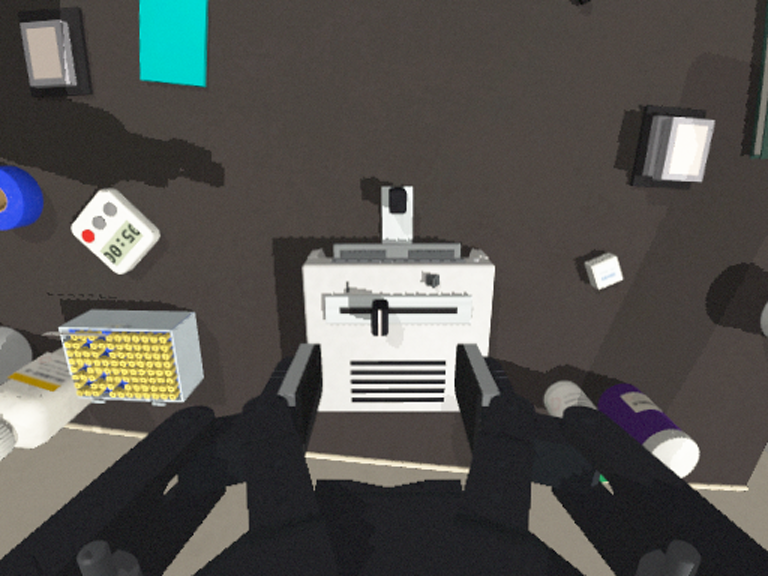

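The wrist picture shows the grip at (380,316), the flag at (432,280), the handle at (398,200), the stack at (680,148) and the single panel at (50,55). These agree with the top view, so I take the slider first.

Run:
```python
from plan import *
plan([(.694,.060,.13,6.9,45),(.694,.060,.079,6.9,45),(.694,.060,.079,6.9,8,3),(.6975,.0315,.079,6.9,8,0,.008),(.6978,.0290,.079,6.9,8,1,.002)])
```

```text
from [0.6399 0.0609 0.26   6.9314]
45 -0.036 -0.005 0.087 0 0 0; 45 -0.071 -0.01 0.173 0 0 0; 45 -0.107 -0.015 0.26 0 0 0; 45 -0.107 -0.015 0.362 0 0 0; 8 -0.107 -0.015 0.362 0 0 0
8 0 0 0 0 0 0; 8 0 0 0 0 0 0; 8 0 0 0 0 0 0; 8 0 -0.014 0 0 0 0; 8 0 -0.028 0 0 0 0
8 0 -0.015 0 0 0 0; 8 0 -0.029 0 0 0 0; 8 0 -0.032 0 0 0 0; 8 0 -0.034 0 0 0 0; 8 0 -0.034 0 0 0 0
to [0.6977 0.0291 0.079  6.9314]
```

Call:
jog_arm --motion "45 -0.036 -0.005 0.087 0 0 0; 45 -0.071 -0.01 0.173 0 0 0; 45 -0.107 -0.013 0.26 0 0 0; 45 -0.107 -0.013 0.362 0 0 0; 8 -0.107 -0.013 0.362 0 0 0"

```text
time: 4.3
tool_pos: [0.6899, 0.0604, 0.0728]
tool_rot: [-0.006, -0.06, 0.998, 0.0]
contact_force: [0.1, 0.0, 0.5]
gripper_width: 0.248
grasp_force: 0.0
```

Call:
jog_arm --motion "8 0 0 0 0 0 0; 8 0 0 0 0 0 0; 8 0 0 0 0 0 0; 8 0 -0.014 0 0 0 0; 8 0 -0.028 0 0 0 0"

```text
time: 4.92
tool_pos: [0.6942, 0.0457, 0.0771]
tool_rot: [-0.002, -0.06, 0.998, 0.0]
contact_force: [-3.8, 1.1, -21.8]
gripper_width: 0.142
grasp_force: 65.2
```

Call:
jog_arm --motion "8 0 -0.015 0 0 0 0; 8 0 -0.029 0 0 0 0; 8 0 -0.032 0 0 0 0; 8 0 -0.034 0 0 0 0; 8 0 -0.034 0 0 0 0"

```text
time: 5.55
tool_pos: [0.6961, 0.0302, 0.0772]
tool_rot: [-0.002, -0.06, 0.998, 0.002]
contact_force: [-6.3, 5.6, -22.7]
gripper_width: 0.144
grasp_force: 65.0
```

Call:
jog_arm --motion "8 0 -0.002 0 0 0 0; 8 0 -0.004 0 0 0 0; 8 0 -0.005 0 0 0 0; 8 0 -0.005 0 0 0 0; 8 0 -0.005 0 0 0 0"

```text
time: 6.18
tool_pos: [0.6961, 0.0301, 0.0772]
tool_rot: [-0.002, -0.06, 0.998, 0.004]
contact_force: [-6.7, 12.1, -21.3]
gripper_width: 0.145
grasp_force: 65.0
```

Run:
```python
from plan import *
b=[.6980,.0266,.079,6.9314]
plan([(.698,.0266,.079,6.93,45,2),(.698,.0266,.15,6.93,45),(.53,.05,.20,6.9,60,1)],start=b)
```

```text
from [0.698  0.0266 0.079  6.9314]
45 0 0 0 0 0 0; 45 0 0 0 0 0 0; 45 0 0 0 0 0 0; 45 0 0 -0.071 0 0 0; 45 0 0 -0.142 0 0 0
60 0.082 0.022 -0.025 0 0 0; 60 0.164 0.044 -0.05 0 0 0; 60 0.246 0.065 -0.075 0 0 0; 60 0.328 0.087 -0.1 0 0 0; 60 0.328 0.087 -0.1 0 0 0
to [0.5299 0.05   0.2    6.9314]
```

Call:
jog_arm --motion "45 0 0.005 0 0 0 0; 45 0 0.005 0 0 0 0; 45 0 0.005 0 0 0 0; 45 0 0.005 -0.071 0 0 0; 45 0 0.005 -0.142 0 0 0"

```text
time: 6.8
tool_pos: [0.699, 0.0283, 0.1525]
tool_rot: [0.002, -0.059, 0.998, -0.0]
contact_force: [0.1, 0.4, 0.6]
gripper_width: 0.453
grasp_force: 0.0
```

Call:
jog_arm --motion "60 0.082 0.022 -0.025 0 0 0; 60 0.164 0.044 -0.05 0 0 0; 60 0.246 0.065 -0.075 0 0 0; 60 0.328 0.087 -0.1 0 0 0; 60 0.328 0.087 -0.1 0 0 0"

```text
time: 7.42
tool_pos: [0.5299, 0.0526, 0.2033]
tool_rot: [0.003, -0.06, 0.998, -0.0]
contact_force: [0.4, -0.7, 1.2]
gripper_width: 0.598
grasp_force: 0.0
```

Run:
```python
from h import *
from plan import *
f=grab_frame("wrist");P=pts(f)
def box(x,y,rx,ry): return (abs(P[...,0]-x)<rx)&(abs(P[...,1]-y)<ry)
print("handle",rect(P,box(.6,.06,.05,.05),.033,.044))
print("grip",rect(P,box(.69,.05,.06,.06),.088,.102))
print("boxtop",rect(P,box(.724,.08,.13,.13),.057,.063))
b=[.5299,.0525,.2,6.9314]
for i in range(3): print(cur())
plan([(.6,.0645,.1,6.9,45),(.6,.0645,.016,6.9,45),(.6,.0645,.016,6.9,8,4)],start=b)
```

```text
handle [623.3  79.2  77.1  22.7  35.2  39.1 248. ]
grip [691.1  31.4  10.5  14.3   3.2  96.  146. ]
boxtop [ 695.4   73.1   85.9  144.4    7.    60.6 3102. ]
[0.53080041 0.05238955 0.20268583 6.84792961]
[0.53080041 0.05238955 0.20268583 6.84792961]
[0.53080041 0.05238955 0.20268583 6.84792961]
from [0.5299 0.0525 0.2    6.9314]
45 -0.047 0.002 0.067 0 0 0; 45 -0.095 0.005 0.133 0 0 0; 45 -0.142 0.007 0.2 0 0 0; 45 -0.142 0.007 0.284 0 0 0; 45 -0.142 0.007 0.368 0 0 0
8 0 0 0 0 0 0; 8 0 0 0 0 0 0; 8 0 0 0 0 0 0; 8 0 0 0 0 0 0; 8 0 0 0 0 0 0
to [0.6    0.0645 0.016  6.9314]
```

Call:
jog_arm --motion "45 -0.047 0.002 0.067 0 0 0; 45 -0.095 0.005 0.133 0 0 0; 45 -0.142 0.007 0.2 0 0 0; 45 -0.142 0.007 0.284 0 0 0; 45 -0.142 0.007 0.368 0 0 0"

```text
time: 8.1
tool_pos: [0.6023, 0.0641, 0.015]
tool_rot: [0.001, -0.06, 0.998, -0.0]
contact_force: [0.2, 0.2, -0.6]
gripper_width: 0.448
grasp_force: 0.0
```

Call:
jog_arm --motion "8 0 0 0 0 0 0; 8 0 0 0 0 0 0; 8 0 0 0 0 0 0; 8 0 0 0 0 0 0; 8 0 0 0 0 0 0"

```text
time: 8.72
tool_pos: [0.6001, 0.0646, 0.0164]
tool_rot: [0.0, -0.06, 0.998, -0.0]
contact_force: [-0.2, -0.3, -4.2]
gripper_width: 0.17
grasp_force: 61.3
```

Run:
```python
from plan import *
c=cur();print(c,state()["gripper_width"],state()["grasp_force"])
# pull 150 mm along box -x then release
d=np.array([np.cos(np.radians(6.9)),np.sin(np.radians(6.9))])
b=[.6,.0645,.016,6.93]
p=np.array(b[:2])-.155*d
plan([(*p,.016,6.93,8,1,.02),(*p,.016,6.93,45,2),(*p,.09,6.93,45)],start=b)
```

```text
[0.60009012 0.06461627 0.01639172 6.86287294] 0.16969367779392547 61.2695574760437
from [0.6    0.0645 0.016  6.93  ]
8 0.039 0 0 0 0 0; 8 0.077 0 0 0 0 0; 8 0.116 0 0 0 0 0; 8 0.155 0 0 0 0 0; 8 0.194 0 0 0 0 0
8 0.038 0 0 0 0 0; 8 0.077 0 0 0 0 0; 8 0.116 0 0 0 0 0; 8 0.116 0 0 0 0 0; 45 0.116 0 0 0 0 0
45 0 0 0 0 0 0; 45 0 0 0 0 0 0; 45 0 0 -0.074 0 0 0; 45 0 0 -0.148 0 0 0; 45 0 0 -0.148 0 0 0
to [0.4461 0.0458 0.09   6.93  ]
```

Call:
jog_arm --motion "8 0.039 0 0 0 0 0; 8 0.077 0 0 0 0 0; 8 0.116 0 0 0 0 0; 8 0.155 0 0 0 0 0; 8 0.194 0 0 0 0 0"

```text
time: 9.35
tool_pos: [0.503, 0.053, 0.0161]
tool_rot: [0.0, -0.06, 0.998, -0.0]
contact_force: [1.2, -0.2, -4.0]
gripper_width: 0.173
grasp_force: 61.3
```

Call:
jog_arm --motion "8 0.038 0 0 0 0 0; 8 0.077 0 0 0 0 0; 8 0.116 0 0 0 0 0; 8 0.116 0 0 0 0 0; 45 0.116 0 0 0 0 0"

```text
time: 9.98
tool_pos: [0.4481, 0.0461, 0.0173]
tool_rot: [0.002, -0.06, 0.998, -0.0]
contact_force: [-0.2, 0.4, -0.0]
gripper_width: 0.372
grasp_force: 0.0
```

Call:
jog_arm --motion "45 0 0 0 0 0 0; 45 0 0 0 0 0 0; 45 0 0 -0.074 0 0 0; 45 0 0 -0.148 0 0 0; 45 0 0 -0.148 0 0 0"

```text
time: 10.6
tool_pos: [0.4493, 0.046, 0.0938]
tool_rot: [0.004, -0.06, 0.998, -0.0]
contact_force: [-0.1, -0.7, -0.1]
gripper_width: 0.449
grasp_force: 0.0
```

Run:
```python
from plan import *
c=cur();print(c)
b=[.4461,.0458,.09,6.93]
plan([(.57,.062,.26,6.93,70,1)],start=b)
```

```text
[0.4493441  0.04597793 0.09380215 6.86030359]
from [0.4461 0.0458 0.09   6.93  ]
70 -0.062 0.001 -0.085 0 0 0; 70 -0.125 0.001 -0.17 0 0 0; 70 -0.187 0.002 -0.255 0 0 0; 70 -0.25 0.002 -0.34 0 0 0; 70 -0.25 0.002 -0.34 0 0 0
to [0.5701 0.0619 0.26   6.93  ]
```

Call:
jog_arm --motion "70 -0.062 0.001 -0.085 0 0 0; 70 -0.125 0.001 -0.17 0 0 0; 70 -0.187 0.002 -0.255 0 0 0; 70 -0.25 0.002 -0.34 0 0 0; 70 -0.25 0.002 -0.34 0 0 0"

```text
time: 11.22
tool_pos: [0.5735, 0.0621, 0.2635]
tool_rot: [0.003, -0.06, 0.998, -0.0]
contact_force: [-0.2, -0.1, -0.5]
gripper_width: 0.7
grasp_force: 0.0
```

Run:
```python
from h import *
from plan import *
print(cur(),state()["time"])
f=grab_frame("wrist");save(f,"w2",s=1.5);P=pts(f);print(cur())
def box(x,y,rx,ry): return (abs(P[...,0]-x)<rx)&(abs(P[...,1]-y)<ry)
print("handle",rect(P,box(.446,.046,.04,.04),.033,.044))
print("tray",rect(P,box(.56,.06,.09,.09),.003,.015), rect(P,box(.56,.06,.09,.09),.0058,.015))
print("grip",rect(P,box(.69,.05,.06,.06),.088,.102))
for t in ["pocket0","tray"]:
    print(t,[(round(d["p"],2),np.round(d["at"],4).tolist()) for d in place_of("wrist",t)[:5]])
b=[.5701,.0619,.26,6.93]
plan([(.56,.31,.22,5,70,2)],start=b)
```

```text
[0.57348066 0.06211528 0.26345936 6.87082066] 11.225
[0.57137209 0.06208788 0.26052558 6.86860761]
handle [448.7  47.3  22.4  15.2   6.7  39.  251. ]
tray [5.570e+02 6.830e+01 1.743e+02 1.742e+02 8.590e+01 5.200e+00 8.054e+03] [ 563.3   68.4  190.9  140.9    7.2    7.9 3206. ]
grip [697.7  31.5  23.9  14.2   8.2  96.4 201. ]
pocket0 [(0.83, [0.5978, 0.0286, 0.0047]), (0.77, [0.584, 0.0969, 0.0019]), (0.65, [0.5215, 0.0869, 0.0018]), (0.62, [0.6395, -0.3161, 0.0018]), (0.56, [0.53, 0.0226, 0.0066])]
tray [(0.67, [0.5562, 0.0598, 0.0025]), (0.25, [0.4476, 0.0495, 0.044])]
from [0.5701 0.0619 0.26   6.93  ]
70 -0.008 0.099 0.016 0 0 0.004; 70 -0.016 0.198 0.032 0 0 0.009; 70 -0.024 0.297 0.048 0 0 0.013; 70 -0.032 0.396 0.064 0 0 0.018; 70 -0.04 0.495 0.08 0 0 0.022
70 0 0 0 0 0 0; 70 0 0 0 0 0 0; 70 0 0 0 0 0 0; 70 0 0 0 0 0 0; 70 0 0 0 0 0 0
to [0.5601 0.31   0.22   5.0392]
```

View pics/w2.png

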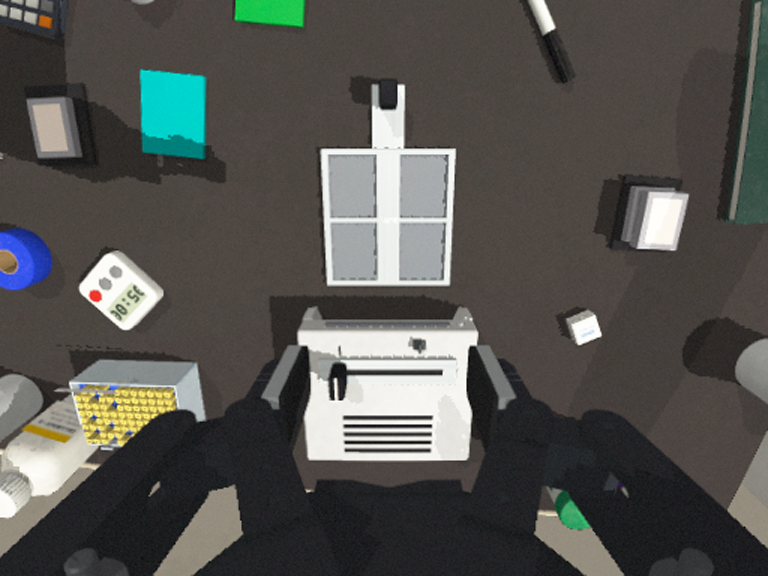

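The tray is clear of the box at (388,217), and the slider sits at its right-hand (−y) end at (338,380). Next I look at the stack.

Call:
jog_arm --motion "70 -0.008 0.099 0.016 0 0 0.004; 70 -0.016 0.198 0.032 0 0 0.009; 70 -0.024 0.297 0.048 0 0 0.013; 70 -0.032 0.396 0.064 0 0 0.018; 70 -0.04 0.496 0.08 0 0 0.022"

```text
time: 12.0
tool_pos: [0.5584, 0.3114, 0.2169]
tool_rot: [-0.002, -0.043, 0.999, -0.001]
contact_force: [0.6, -0.1, 0.1]
gripper_width: 0.7
grasp_force: 0.0
```

Call:
jog_arm --motion "70 0 0 0 0 0 0; 70 0 0 0 0 0 0; 70 0 0 0 0 0 0; 70 0 0 0 0 0 0; 70 0 0 0 0 0 0"

```text
time: 12.62
tool_pos: [0.5606, 0.31, 0.2201]
tool_rot: [0.0, -0.043, 0.999, 0.0]
contact_force: [-1.0, 0.5, -0.4]
gripper_width: 0.698
grasp_force: 0.0
```

```bash
cat >> h.py <<'E'
def near(P,x,y,rx,ry): return (abs(P[...,0]-x)<rx)&(abs(P[...,1]-y)<ry)
def top_panel(P,x,y,r=.05):
    m=near(P,x,y,r,r);z=P[...,2];zt=np.nanpercentile(z[m&(z>.008)],90)
    return rect(P,m,zt-.003,zt+.004)
E
python3 - <<'E'
from h import *
from plan import *
print(cur(),state()["time"])
f=grab_frame("wrist");save(f,"w3",(256,40,512,240),3);P=pts(f)
print(top_panel(P,.523,.313))
m=near(P,.523,.313,.05,.05)
for a in (.001,.009,.019,.029): print(a,rect(P,m,a+.001,a+.009))
print([(round(d["p"],2),np.round(d["at"],4).tolist()) for d in place_of("wrist","panel0")[:5]])
E
```

```text
[0.56055891 0.30999521 0.22011543 4.90725673] 12.625
[5.465e+02 3.199e+02 1.360e+01 8.620e+01 3.700e+00 3.166e+02 4.065e+03]
0.001 [5.222e+02 3.119e+02 9.780e+01 9.750e+01 3.000e-01 6.400e+00 1.075e+03]
0.009 [496.7 312.5   2.5  39.8   4.9  16.4  76. ]
0.019 [518.2 334.2  57.7  21.   28.4  26.3  80. ]
0.029 [ 524.4  315.2   53.    39.7    4.2   36.7 1421. ]
[(0.58, [0.5229, 0.3162, 0.0334])]
```

View pics/w3.png

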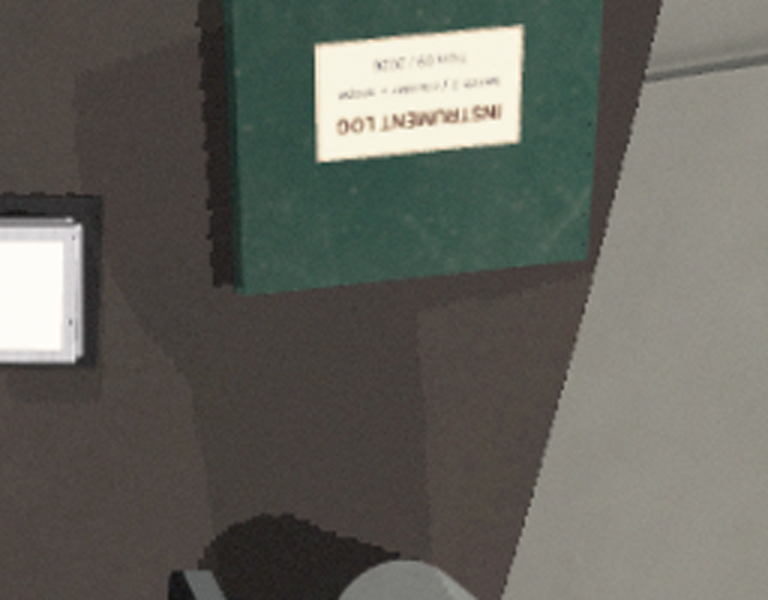

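```bash
sed -i 's/z\[m&(z>.008)\]/z[m\&(z>.008)\&(z<.06)]/; s/rect(P,m,zt-.003,zt+.004)/rect(P,m,zt-.004,zt+.005)/' h.py
python3 - <<'E'
from plan import *
b=[.5601,.3100,.22,5.0]
plan([(.5244,.3152,.08,4.2,62,0),(.5244,.3152,.027,4.2,62,1,.03),(.5244,.3152,.027,4.2,25,4),(.5244,.3152,.12,4.2,25,0,.035),(.57,.062,.26,6.9,25,3,.05)],start=b)
E
```

```text
from [0.5601 0.31   0.22   5.    ]
62 0.023 0.006 0.093 0 0 0.003; 62 0.047 0.011 0.187 0 0 0.006; 62 0.07 0.017 0.28 0 0 0.009; 62 0.07 0.017 0.333 0 0 0.009; 62 0.07 0.017 0.386 0 0 0.009
62 0 0 0 0 0 0; 25 0 0 0 0 0 0; 25 0 0 0 0 0 0; 25 0 0 0 0 0 0; 25 0 0 0 0 0 0
25 0 0 0 0 0 0; 25 0 0 -0.062 0 0 0; 25 0 0 -0.124 0 0 0; 25 0 0 -0.186 0 0 0; 25 -0.009 -0.086 -0.233 0 0 -0.005
25 -0.008 -0.085 -0.046 0 0 -0.005; 25 -0.016 -0.17 -0.093 0 0 -0.01; 25 -0.025 -0.256 -0.14 0 0 -0.016; 25 -0.033 -0.341 -0.186 0 0 -0.021; 25 -0.041 -0.426 -0.233 0 0 -0.026
25 0 0 0 0 0 0; 25 0 0 0 0 0 0; 25 0 0 0 0 0 0; 25 0 0 0 0 0 0; 25 0 0 0 0 0 0
to [0.5699 0.0622 0.26   6.8908]
```

Call:
jog_arm --motion "62 0.023 0.006 0.093 0 0 0.003; 62 0.047 0.011 0.187 0 0 0.006; 62 0.07 0.017 0.28 0 0 0.009; 62 0.07 0.017 0.32 0 0 0.009; 62 0.07 0.017 0.36 0 0 0.009"

```text
time: 13.35
tool_pos: [0.526, 0.3164, 0.0401]
tool_rot: [0.001, -0.037, 0.999, 0.0]
contact_force: [-0.2, 0.6, 0.5]
gripper_width: 0.617
grasp_force: 0.0
```

Call:
jog_arm --motion "62 0 0 0.016 0 0 0; 62 0 0 0.026 0 0 0; 25 0 0 0.026 0 0 0; 25 0 0 0.026 0 0 0; 25 0 0 0.026 0 0 0"

```text
time: 13.98
tool_pos: [0.5255, 0.3164, 0.0278]
tool_rot: [0.001, -0.037, 0.999, 0.0]
contact_force: [0.7, 0.6, 3.0]
gripper_width: 0.446
grasp_force: 60.4
```

Call:
jog_arm --motion "25 0 0 0 0 0 0; 25 0 0 -0.062 0 0 0; 25 0 0 -0.124 0 0 0; 25 0 0 -0.186 0 0 0; 25 -0.009 -0.086 -0.233 0 0 -0.005"

```text
time: 14.6
tool_pos: [0.5321, 0.2748, 0.1446]
tool_rot: [0.0, -0.042, 0.999, 0.0]
contact_force: [0.3, -0.1, -0.3]
gripper_width: 0.449
grasp_force: 60.5
```

Call:
jog_arm --motion "25 -0.008 -0.085 -0.046 0 0 -0.005; 25 -0.016 -0.17 -0.093 0 0 -0.01; 25 -0.025 -0.256 -0.14 0 0 -0.016; 25 -0.033 -0.341 -0.186 0 0 -0.021; 25 -0.041 -0.426 -0.233 0 0 -0.026"

```text
time: 15.22
tool_pos: [0.5695, 0.0616, 0.2599]
tool_rot: [-0.001, -0.06, 0.998, 0.0]
contact_force: [0.1, 0.3, -1.2]
gripper_width: 0.448
grasp_force: 60.5
```

Call:
jog_arm --motion "25 0 0 0 0 0 0; 25 0 0 0 0 0 0; 25 0 0 0 0 0 0; 25 0 0 0 0 0 0; 25 0 0 0 0 0 0"

```text
time: 15.85
tool_pos: [0.5697, 0.0635, 0.2593]
tool_rot: [-0.0, -0.06, 0.998, 0.0]
contact_force: [-0.1, 0.1, -1.2]
gripper_width: 0.444
grasp_force: 60.5
```

```bash
cat >> h.py <<'E'
def tray_pose(f,P,x=.557,y=.06):
    g=f["color"].min(-1).astype(float)
    m=near(P,x,y,.12,.12)&(abs(P[...,2]-.006)<.008)&(g>90)
    m=cv2.morphologyEx(m.astype(np.uint8),cv2.MORPH_CLOSE,np.ones((3,3)))
    # drop the narrow handle bar
    m=cv2.morphologyEx(m,cv2.MORPH_OPEN,np.ones((41,41)))>0
    return rect(P,m,-.003,.015)
E
python3 - <<'E'
from h import *
from plan import *
print(cur(),state()["gripper_width"],state()["grasp_force"],state()["time"])
f=grab_frame("wrist");save(f,"w4",s=1.5);P=pts(f)
print("handle",rect(P,near(P,.446,.046,.04,.04),.033,.044))
print("tray",tray_pose(f,P))
print("held",rect(P,near(P,.57,.062,.06,.03),.225,.29))
print("single",top_panel(P,.507,-.265))
E
```

```text
[0.56965069 0.06349395 0.25932467 6.91414512] 0.4436180764256489 60.487693548202515 15.85
handle [448.6  46.8  22.6  15.    7.1  39.3 240. ]
tray [5.583e+02 6.110e+01 1.313e+02 1.307e+02 6.900e+00 5.100e+00 7.655e+03]
held [5.684e+02 6.250e+01 5.500e+01 6.050e+01 6.900e+00 2.683e+02 7.792e+03]
single [ 507.1 -264.1   54.8   42.     6.8   16.7 1103. ]
```

View pics/w4.png

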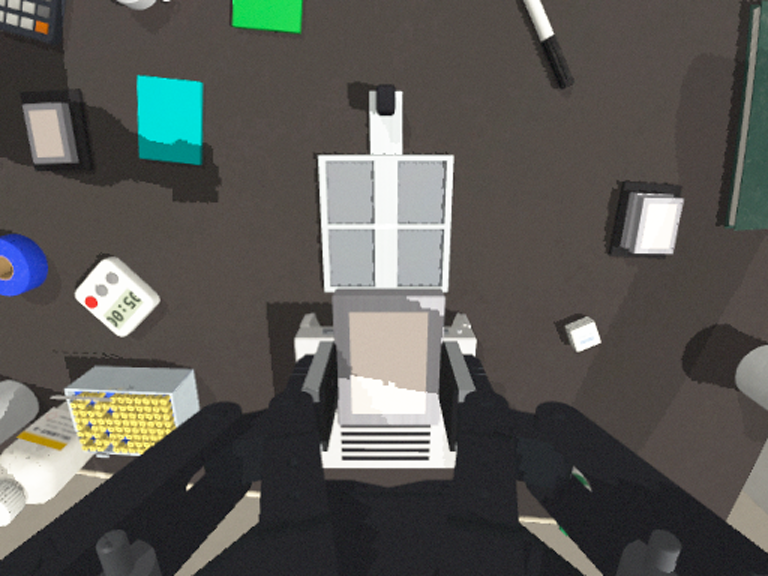

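Run:
```python
from plan import *
b=[.5699,.0622,.26,6.9]
plan([(.5878,.0975,.05,6.9,25,0,.05),(.5878,.0975,.020,6.9,25,0,.015),(.5878,.0975,.009,6.9,25,2,.006),(.5878,.0975,.009,6.9,60,2),(.5878,.0975,.04,6.9,60,0,.02),(.57,.2,.2,6.9,62,0,.05),(.56,.31,.2,4.5,62,3,.05)],start=b)
```

```text
from [0.5699 0.0622 0.26   6.9   ]
25 -0.009 0.013 0.084 0 0 0; 25 -0.018 0.026 0.168 0 0 0; 25 -0.026 0.039 0.252 0 0 0; 25 -0.035 0.053 0.336 0 0 0; 25 -0.044 0.066 0.42 0 0 0
25 0 0 0.02 0 0 0; 25 0 0 0.04 0 0 0; 25 0 0 0.06 0 0 0; 25 0 0 0.071 0 0 0; 25 0 0 0.082 0 0 0
25 0 0 0 0 0 0; 25 0 0 0 0 0 0; 60 0 0 0 0 0 0; 60 0 0 0 0 0 0; 60 0 0 0 0 0 0
60 0 0 -0.031 0 0 0; 60 0 0 -0.062 0 0 0; 62 0.003 0.052 -0.142 0 0 0; 62 0.005 0.104 -0.222 0 0 0; 62 0.008 0.156 -0.302 0 0 0
62 0.003 0.052 -0.08 0 0 0; 62 0.001 0.125 -0.08 0 0 0.009; 62 -0.002 0.199 -0.08 0 0 0.019; 62 -0.004 0.272 -0.08 0 0 0.028; 62 -0.004 0.272 -0.08 0 0 0.028
62 0 0 0 0 0 0; 62 0 0 0 0 0 0; 62 0 0 0 0 0 0; 62 0 0 0 0 0 0; 62 0 0 0 0 0 0
to [0.5601 0.3098 0.2    4.4936]
```

Call:
jog_arm --motion "25 -0.009 0.013 0.084 0 0 0; 25 -0.018 0.026 0.168 0 0 0; 25 -0.026 0.039 0.252 0 0 0; 25 -0.035 0.053 0.336 0 0 0; 25 -0.044 0.066 0.42 0 0 0"

```text
time: 16.52
tool_pos: [0.588, 0.0987, 0.0486]
tool_rot: [0.0, -0.06, 0.998, 0.0]
contact_force: [0.6, 0.3, -1.0]
gripper_width: 0.442
grasp_force: 60.5
```

Call:
jog_arm --motion "25 0 0 0.02 0 0 0; 25 0 0 0.04 0 0 0; 25 0 0 0.06 0 0 0; 25 0 0 0.071 0 0 0; 25 0 0 0.082 0 0 0"

```text
time: 17.15
tool_pos: [0.5884, 0.0982, 0.0093]
tool_rot: [0.001, -0.06, 0.998, -0.0]
contact_force: [0.6, -0.3, -0.4]
gripper_width: 0.444
grasp_force: 60.5
```

Call:
jog_arm --motion "25 0 0 0 0 0 0; 25 0 0 0 0 0 0; 60 0 0 0 0 0 0; 60 0 0 0 0 0 0; 60 0 0 0 0 0 0"

```text
time: 17.77
tool_pos: [0.588, 0.0983, 0.009]
tool_rot: [0.0, -0.06, 0.998, -0.0]
contact_force: [0.4, 0.6, -0.8]
gripper_width: 0.599
grasp_force: 0.0
```

Call:
jog_arm --motion "60 0 0 -0.031 0 0 0; 60 0 0 -0.062 0 0 0; 62 0.003 0.052 -0.142 0 0 0; 62 0.005 0.104 -0.222 0 0 0; 62 0.008 0.156 -0.302 0 0 0"

```text
time: 18.4
tool_pos: [0.5747, 0.176, 0.1629]
tool_rot: [0.001, -0.06, 0.998, 0.0]
contact_force: [1.0, -0.2, 0.7]
gripper_width: 0.619
grasp_force: 0.0
```

Call:
jog_arm --motion "62 0.003 0.052 -0.08 0 0 0; 62 0.001 0.125 -0.08 0 0 0.009; 62 -0.002 0.199 -0.08 0 0 0.019; 62 -0.004 0.272 -0.08 0 0 0.028; 62 -0.004 0.272 -0.08 0 0 0.028"

```text
time: 19.02
tool_pos: [0.56, 0.3126, 0.2014]
tool_rot: [0.001, -0.04, 0.999, 0.0]
contact_force: [-0.5, -1.0, 0.5]
gripper_width: 0.619
grasp_force: 0.0
```

Call:
jog_arm --motion "62 0 0 0 0 0 0; 62 0 0 0 0 0 0; 62 0 0 0 0 0 0; 62 0 0 0 0 0 0; 62 0 0 0 0 0 0"

```text
time: 19.65
tool_pos: [0.5604, 0.3103, 0.1998]
tool_rot: [-0.0, -0.039, 0.999, -0.0]
contact_force: [-0.4, 0.8, 0.3]
gripper_width: 0.621
grasp_force: 0.0
```

Run:
```python
from h import *
from plan import *
print(cur(),state()["time"])
f=grab_frame("wrist");save(f,"w5",s=1.5);P=pts(f)
print("stack",top_panel(P,.523,.313))
print("handle",rect(P,near(P,.446,.046,.04,.04),.033,.044))
print("placed",rect(P,near(P,.587,.098,.045,.033),.0115,.02))
```

```text
[0.56035039 0.31025426 0.19981363 4.43190254] 19.65
stack [ 523.8  318.1   53.2   40.1    6.5   26.7 1582. ]
handle [448.2  48.7  22.3  17.4   7.   38.8 358. ]
placed [ 585.9   99.7   54.6   41.4    9.1   14.7 1274. ]
```

View pics/w5.png

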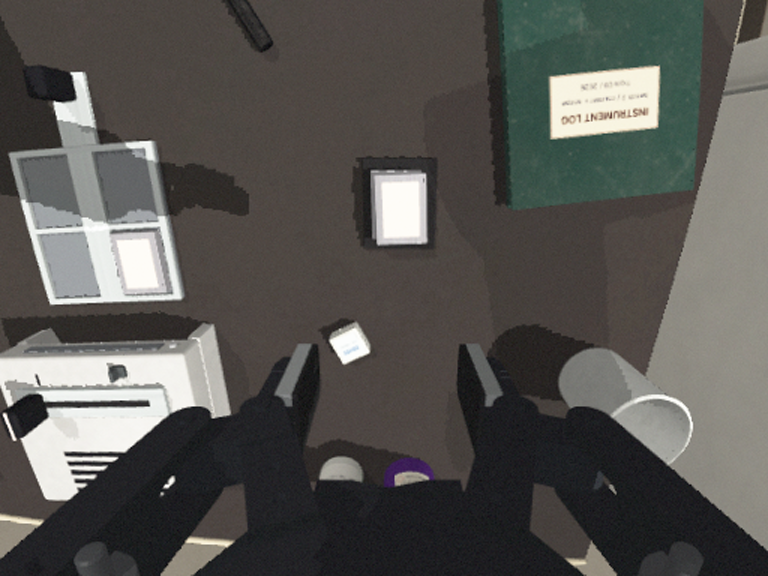

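Run:
```python
from plan import *
b=[.5601,.3098,.2,4.5]
plan([(.5235,.3178,.06,6.5,62,0,.05),(.5235,.3178,.030,6.5,62,0,.015),(.5235,.3178,.018,6.5,62,2,.006),(.5235,.3178,.018,6.5,25,3),(.5235,.3178,.10,6.5,25,0,.03),(.524,.09,.10,6.9,25,0,.05),(.524,.09,.04,6.9,25,2,.03)],start=b)
```

```text
from [0.5601 0.3098 0.2    4.5   ]
62 0.024 0.007 0.093 0 0 -0.008; 62 0.048 0.014 0.187 0 0 -0.016; 62 0.072 0.022 0.28 0 0 -0.023; 62 0.072 0.022 0.31 0 0 -0.023; 62 0.072 0.022 0.34 0 0 -0.023
62 0 0 0.012 0 0 0; 62 0 0 0.024 0 0 0; 62 0 0 0.024 0 0 0; 62 0 0 0.024 0 0 0; 25 0 0 0.024 0 0 0
25 0 0 0 0 0 0; 25 0 0 0 0 0 0; 25 0 0 0 0 0 0; 25 0 0 -0.055 0 0 0; 25 0 0 -0.109 0 0 0
25 0 0 -0.055 0 0 0; 25 0.01 -0.091 -0.055 0 0 -0.001; 25 0.02 -0.181 -0.055 0 0 -0.002; 25 0.03 -0.272 -0.055 0 0 -0.003; 25 0.04 -0.363 -0.055 0 0 -0.004
25 0.011 -0.09 0 0 0 -0.001; 25 0.011 -0.09 0.04 0 0 -0.001; 25 0.011 -0.09 0.08 0 0 -0.001; 25 0.011 -0.09 0.12 0 0 -0.001; 25 0.011 -0.09 0.12 0 0 -0.001
25 0 0 0 0 0 0; 25 0 0 0 0 0 0; 25 0 0 0 0 0 0; 25 0 0 0 0 0 0; 25 0 0 0 0 0 0
to [0.5238 0.09   0.04   6.9064]
```

Call:
jog_arm --motion "62 0.024 0.007 0.093 0 0 -0.008; 62 0.048 0.014 0.187 0 0 -0.016; 62 0.072 0.022 0.28 0 0 -0.023; 62 0.072 0.022 0.31 0 0 -0.023; 62 0.072 0.022 0.34 0 0 -0.023"

```text
time: 20.32
tool_pos: [0.5249, 0.3191, 0.0305]
tool_rot: [0.001, -0.056, 0.998, 0.0]
contact_force: [0.8, 0.5, 0.0]
gripper_width: 0.62
grasp_force: 0.0
```

Call:
jog_arm --motion "62 0 0 0.012 0 0 0; 62 0 0 0.024 0 0 0; 62 0 0 0.024 0 0 0; 62 0 0 0.024 0 0 0; 25 0 0 0.024 0 0 0"

```text
time: 20.95
tool_pos: [0.5242, 0.319, 0.019]
tool_rot: [0.001, -0.056, 0.998, 0.0]
contact_force: [3.6, 1.8, 0.8]
gripper_width: 0.441
grasp_force: 60.3
```

Call:
jog_arm --motion "25 0 0 0 0 0 0; 25 0 0 0 0 0 0; 25 0 0 0 0 0 0; 25 0 0 -0.055 0 0 0; 25 0 0 -0.109 0 0 0"

```text
time: 21.58
tool_pos: [0.5225, 0.3183, 0.0716]
tool_rot: [-0.001, -0.056, 0.998, -0.0]
contact_force: [0.3, 0.4, -0.8]
gripper_width: 0.44
grasp_force: 60.3
```

Call:
jog_arm --motion "25 0 0 -0.055 0 0 0; 25 0.01 -0.091 -0.055 0 0 -0.001; 25 0.02 -0.181 -0.055 0 0 -0.002; 25 0.03 -0.272 -0.055 0 0 -0.003; 25 0.04 -0.363 -0.055 0 0 -0.004"

```text
time: 22.2
tool_pos: [0.5232, 0.1347, 0.099]
tool_rot: [-0.001, -0.059, 0.998, -0.0]
contact_force: [0.4, 0.7, -0.3]
gripper_width: 0.441
grasp_force: 60.3
```

Call:
jog_arm --motion "25 0.011 -0.09 0 0 0 -0.001; 25 0.011 -0.09 0.04 0 0 -0.001; 25 0.011 -0.09 0.08 0 0 -0.001; 25 0.011 -0.09 0.12 0 0 -0.001; 25 0.011 -0.09 0.12 0 0 -0.001"

```text
time: 22.82
tool_pos: [0.5215, 0.0906, 0.0373]
tool_rot: [-0.003, -0.06, 0.998, 0.0]
contact_force: [0.2, 0.4, 0.3]
gripper_width: 0.441
grasp_force: 60.4
```

Run:
```python
from h import *
from plan import *
print(cur(),state()["gripper_width"],state()["grasp_force"],state()["time"])
f=grab_frame("wrist");P=pts(f);print(cur())
print("handle",rect(P,near(P,.446,.046,.04,.04),.033,.044))
print("held",rect(P,near(P,.524,.09,.05,.018),.040,.06))
print("held2",rect(P,near(P,.524,.09,.05,.04),.040,.055))
b=[.5238,.09,.04,6.9]
plan([(.5238,.09,.0175,6.9,25,0,.015),(.5238,.09,.0085,6.9,25,2,.006),(.5238,.09,.0085,6.9,60,3),(.5238,.09,.04,6.9,60,0,.02),(.57,.2,.2,6.9,62,0,.05),(.56,.31,.2,6.5,62,5,.05)],start=b)
```

```text
[0.52146514 0.09061351 0.03727335 6.84931182] 0.44130213429756066 60.38241505622864 22.825
[0.52266739 0.09072389 0.03868483 6.85768705]
handle [ 448.2   47.7   21.7   16.6    6.9   39.1 1428. ]
held [5.207e+02 9.010e+01 5.810e+01 3.620e+01 5.000e-01 4.510e+01 5.748e+03]
held2 [5.208e+02 9.170e+01 5.490e+01 6.530e+01 6.200e+00 4.510e+01 6.774e+03]
from [0.5238 0.09   0.04   6.9   ]
25 0 0 0.022 0 0 0; 25 0 0 0.045 0 0 0; 25 0 0 0.054 0 0 0; 25 0 0 0.063 0 0 0; 25 0 0 0.063 0 0 0
25 0 0 0 0 0 0; 60 0 0 0 0 0 0; 60 0 0 0 0 0 0; 60 0 0 0 0 0 0; 60 0 0 0 0 0 0
60 0 0 -0.032 0 0 0; 60 0 0 -0.063 0 0 0; 62 -0.03 0.052 -0.143 0 0 0; 62 -0.059 0.104 -0.223 0 0 0; 62 -0.089 0.155 -0.303 0 0 0
62 -0.029 0.052 -0.08 0 0 0; 62 -0.031 0.126 -0.08 0 0 0.002; 62 -0.034 0.2 -0.08 0 0 0.003; 62 -0.036 0.273 -0.08 0 0 0.005; 62 -0.036 0.273 -0.08 0 0 0.005
62 0 0 0 0 0 0; 62 0 0 0 0 0 0; 62 0 0 0 0 0 0; 62 0 0 0 0 0 0; 62 0 0 0 0 0 0
to [0.5601 0.31   0.2    6.4703]
```

Call:
jog_arm --motion "25 0 0 0.022 0 0 0; 25 0 0 0.045 0 0 0; 25 0 0 0.054 0 0 0; 25 0 0 0.063 0 0 0; 25 0 0 0.063 0 0 0"

```text
time: 23.5
tool_pos: [0.5236, 0.0908, 0.008]
tool_rot: [-0.0, -0.06, 0.998, 0.0]
contact_force: [0.1, -0.0, 0.1]
gripper_width: 0.441
grasp_force: 60.4
```

Call:
jog_arm --motion "25 0 0 0 0 0 0; 60 0 0 0 0 0 0; 60 0 0 0 0 0 0; 60 0 0 0 0 0 0; 60 0 0 0 0 0 0"

```text
time: 24.12
tool_pos: [0.5239, 0.0908, 0.0084]
tool_rot: [0.0, -0.06, 0.998, -0.0]
contact_force: [-0.3, -0.3, -0.2]
gripper_width: 0.599
grasp_force: 0.0
```

Call:
jog_arm --motion "60 0 0 -0.032 0 0 0; 60 0 0 -0.063 0 0 0; 62 -0.03 0.052 -0.143 0 0 0; 62 -0.059 0.104 -0.223 0 0 0; 62 -0.089 0.155 -0.303 0 0 0"

```text
time: 24.75
tool_pos: [0.5593, 0.1738, 0.1629]
tool_rot: [0.001, -0.06, 0.998, 0.0]
contact_force: [1.2, -0.3, 0.1]
gripper_width: 0.622
grasp_force: 0.0
```

Call:
jog_arm --motion "62 -0.029 0.052 -0.08 0 0 0; 62 -0.031 0.126 -0.08 0 0 0.002; 62 -0.034 0.2 -0.08 0 0 0.003; 62 -0.036 0.273 -0.08 0 0 0.005; 62 -0.036 0.273 -0.08 0 0 0.005"

```text
time: 25.38
tool_pos: [0.56, 0.3128, 0.2014]
tool_rot: [0.001, -0.058, 0.998, 0.0]
contact_force: [0.9, -0.9, 0.8]
gripper_width: 0.623
grasp_force: 0.0
```

Call:
jog_arm --motion "62 0 0 0 0 0 0; 62 0 0 0 0 0 0; 62 0 0 0 0 0 0; 62 0 0 0 0 0 0; 62 0 0 0 0 0 0"

```text
time: 26.0
tool_pos: [0.5604, 0.3104, 0.1998]
tool_rot: [-0.0, -0.056, 0.998, -0.0]
contact_force: [-0.2, 0.6, 0.8]
gripper_width: 0.62
grasp_force: 0.0
```

Run:
```python
from h import *
from plan import *
print(cur(),state()["time"])
f=grab_frame("wrist");P=pts(f)
a=top_panel(P,.523,.313)
print("stack",a)
print("handle",rect(P,near(P,.446,.046,.04,.04),.033,.044))
print("placed0",rect(P,near(P,.587,.098,.034,.033),.0105,.02))
print("placed2",rect(P,near(P,.523,.09,.034,.033),.0105,.02))
x,y,yaw,z=a[0]/1e3-.0003,a[1]/1e3-.0003,a[4],a[5]/1e3-.0087
b=[.5601,.31,.2,6.47]
plan([(x,y,.05,yaw,62,0,.05),(x,y,z+.012,yaw,62,0,.015),(x,y,z,yaw,62,2,.006),(x,y,z,yaw,25,3),(x,y,.08,yaw,25,0,.03),(.58,.1,.10,6.9,25,0,.05),(.5953,.0300,.10,6.9,25,0,.05),(.5953,.0300,.04,6.9,25,2,.03)],start=b)
```

```text
[0.56040993 0.31041803 0.199803   6.40828564] 26.0
stack [ 521.7  314.7   52.8   40.2    5.8   16.7 1507. ]
handle [434.1  34.   22.5  17.    5.4  38.8 362. ]
placed0 [ 579.7   87.8   54.2   44.     1.6   14.7 1118. ]
placed2 [ 523.3   81.2   71.9   42.     6.3   14.7 1642. ]
from [0.5601 0.31   0.2    6.47  ]
62 0.019 0.004 0.075 0 0 0.002; 62 0.038 0.009 0.15 0 0 0.004; 62 0.057 0.013 0.225 0 0 0.006; 62 0.076 0.017 0.3 0 0 0.008; 62 0.076 0.017 0.32 0 0 0.008
62 0 0 0.02 0 0 0; 62 0 0 0.04 0 0 0; 62 0 0 0.052 0 0 0; 62 0 0 0.064 0 0 0; 62 0 0 0.064 0 0 0
62 0 0 0 0 0 0; 25 0 0 0 0 0 0; 25 0 0 0 0 0 0; 25 0 0 0 0 0 0; 25 0 0 0 0 0 0
25 0 0 -0.048 0 0 0; 25 0 0 -0.096 0 0 0; 25 0 0 -0.144 0 0 0; 25 -0.015 -0.087 -0.152 0 0 -0.003; 25 -0.029 -0.175 -0.16 0 0 -0.005
25 -0.014 -0.088 -0.008 0 0 -0.003; 25 -0.028 -0.175 -0.016 0 0 -0.005; 25 -0.043 -0.263 -0.024 0 0 -0.008; 25 -0.05 -0.335 -0.024 0 0 -0.008; 25 -0.058 -0.406 -0.024 0 0 -0.008
25 0 0 0.04 0 0 0; 25 0 0 0.08 0 0 0; 25 0 0 0.12 0 0 0; 25 0 0 0.12 0 0 0; 25 0 0 0.12 0 0 0
to [0.5954 0.0299 0.04   6.8997]
```

The tray was knocked: its handle moved about 14 mm in −x and −y. I pick the third panel, then measure the tray again.

Call:
jog_arm --motion "62 0.019 0.004 0.075 0 0 0.002; 62 0.038 0.009 0.15 0 0 0.004; 62 0.057 0.013 0.225 0 0 0.006; 62 0.076 0.017 0.3 0 0 0.008; 62 0.076 0.017 0.32 0 0 0.008"

```text
time: 26.68
tool_pos: [0.519, 0.314, 0.0365]
tool_rot: [-0.003, -0.05, 0.999, -0.001]
contact_force: [-0.1, -0.2, -0.4]
gripper_width: 0.625
grasp_force: 0.0
```

Call:
jog_arm --motion "62 0 0 0.02 0 0 0; 62 0 0 0.04 0 0 0; 62 0 0 0.052 0 0 0; 62 0 0 0.062 0 0 0; 62 0 0 0.062 0 0 0"

```text
time: 27.3
tool_pos: [0.5215, 0.3148, 0.0086]
tool_rot: [-0.0, -0.05, 0.999, -0.0]
contact_force: [-0.3, -0.1, 1.1]
gripper_width: 0.621
grasp_force: 0.0
```

Call:
jog_arm --motion "62 0 0 0 0 0 0; 25 0 0 0 0 0 0; 25 0 0 0 0 0 0; 25 0 0 0 0 0 0; 25 0 0 0 0 0 0"

```text
time: 27.92
tool_pos: [0.5223, 0.3152, 0.0097]
tool_rot: [0.001, -0.05, 0.999, 0.0]
contact_force: [-1.2, 0.3, 5.8]
gripper_width: 0.439
grasp_force: 60.7
```

Run:
```python
from plan import *
print(cur(),state()["grasp_force"])
b=[.5214,.3144,.009,5.8]
plan([(*b[:2],.10,5.8,25,0,.035),(.57,.055,.26,6.9,25,4,.05)],start=b)
```

```text
[0.52229566 0.31519304 0.00973375 5.74261669] 60.7466197013855
from [0.5214 0.3144 0.009  5.8   ]
25 0 0 -0.061 0 0 0; 25 0 0 -0.121 0 0 0; 25 0 0 -0.182 0 0 0; 25 -0.006 -0.075 -0.228 0 0 -0.002; 25 -0.013 -0.15 -0.273 0 0 -0.004
25 -0.006 -0.075 -0.046 0 0 -0.001; 25 -0.011 -0.151 -0.092 0 0 -0.003; 25 -0.017 -0.226 -0.138 0 0 -0.005; 25 -0.023 -0.301 -0.183 0 0 -0.007; 25 -0.029 -0.376 -0.229 0 0 -0.009
25 0 0 0 0 0 0; 25 0 0 0 0 0 0; 25 0 0 0 0 0 0; 25 0 0 0 0 0 0; 25 0 0 0 0 0 0
to [0.57   0.0551 0.26   6.9173]
```

Call:
jog_arm --motion "25 0 0 -0.061 0 0 0; 25 0 0 -0.121 0 0 0; 25 0 0 -0.182 0 0 0; 25 -0.006 -0.075 -0.228 0 0 -0.002; 25 -0.013 -0.15 -0.273 0 0 -0.004"

```text
time: 28.55
tool_pos: [0.535, 0.2402, 0.1451]
tool_rot: [-0.001, -0.054, 0.999, -0.0]
contact_force: [0.5, 0.5, -0.5]
gripper_width: 0.449
grasp_force: 60.4
```

Call:
jog_arm --motion "25 -0.006 -0.075 -0.046 0 0 -0.001; 25 -0.011 -0.151 -0.092 0 0 -0.003; 25 -0.017 -0.226 -0.138 0 0 -0.005; 25 -0.023 -0.301 -0.183 0 0 -0.007; 25 -0.029 -0.376 -0.229 0 0 -0.009"

```text
time: 29.18
tool_pos: [0.5694, 0.0543, 0.2593]
tool_rot: [-0.001, -0.06, 0.998, 0.0]
contact_force: [-0.3, -0.5, -0.8]
gripper_width: 0.442
grasp_force: 60.3
```

Call:
jog_arm --motion "25 0 0 0 0 0 0; 25 0 0 0 0 0 0; 25 0 0 0 0 0 0; 25 0 0 0 0 0 0; 25 0 0 0 0 0 0"

```text
time: 29.8
tool_pos: [0.5697, 0.0561, 0.2593]
tool_rot: [-0.0, -0.06, 0.998, 0.0]
contact_force: [0.2, 0.4, -0.9]
gripper_width: 0.441
grasp_force: 60.4
```

Run:
```python
from h import *
from plan import *
print(cur(),state()["grasp_force"],state()["time"])
f=grab_frame("wrist");save(f,"w6",s=1.5);P=pts(f)
print("handle",rect(P,near(P,.434,.034,.04,.04),.033,.044))
print("tray",tray_pose(f,P,.545,.045))
print("held",rect(P,near(P,.57,.055,.06,.018),.255,.285))
z=P[...,2];m=(near(P,.545,.045,.1,.1)&(z>.0105)&(z<.02)).astype(np.uint8)
m=cv2.morphologyEx(m,cv2.MORPH_OPEN,np.ones((5,5)))
n,l=cv2.connectedComponents(m)
for i in range(1,n):
    if (l==i).sum()>100: print("panel",rect(P,l==i,0,.03))
```

```text
[0.56969311 0.05605361 0.25933024 6.90656406] 60.37576675415039 29.8
handle [434.3  32.6  21.8  14.9   6.6  39.1 247. ]
tray [ 549.6   23.6  137.7   80.5    7.3    5.5 5085. ]
held [ 569.2   55.    36.    58.9   90.   266.3 5855. ]
panel [ 508.8   78.8   54.4   39.7    7.3   14.8 1151. ]
panel [ 570.5   86.8   53.5   40.     7.3   14.5 1012. ]
```

View pics/w6.png

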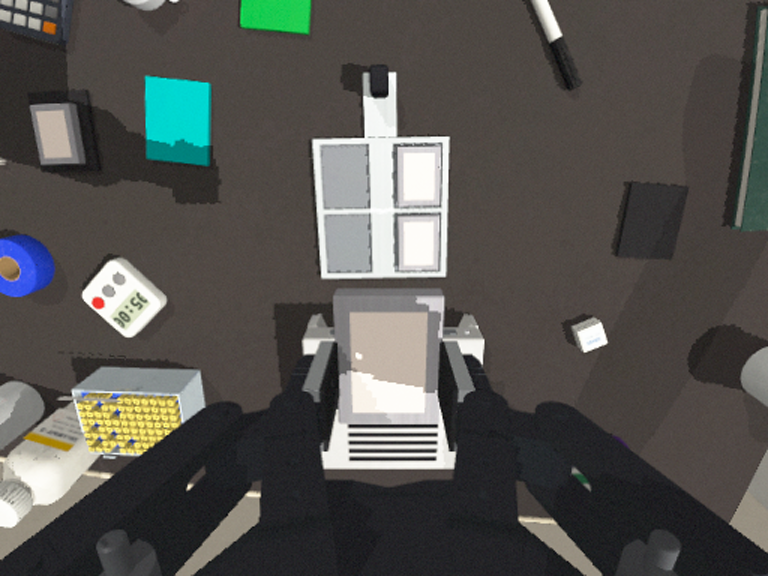

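Both panels lie in the +y pockets at (420,175) and (418,243), the tray has shifted, and the third panel is in the grip at (390,355). Next is the free far −y pocket at (345,242).

Run:
```python
from plan import *
b=[.57,.0551,.26,6.92]
x,y=.5815,.0176
plan([(x,y,.05,7.2,25,0,.05),(x,y,.0185,7.2,25,0,.015),(x,y,.0085,7.2,25,2,.006),(x,y,.0085,7.2,60,3),(x,y,.05,7.2,60,0,.02),(.56,-.06,.2,7,62,0,.05),(.545,-.262,.2,6.8,62,5,.05)],start=b)
```

```text
from [0.57   0.0551 0.26   6.92  ]
25 -0.003 -0.015 0.084 0 0 -0.001; 25 -0.006 -0.031 0.168 0 0 -0.001; 25 -0.008 -0.046 0.252 0 0 -0.002; 25 -0.011 -0.062 0.336 0 0 -0.003; 25 -0.014 -0.077 0.42 0 0 -0.003
25 0 0 0.021 0 0 0; 25 0 0 0.042 0 0 0; 25 0 0 0.063 0 0 0; 25 0 0 0.073 0 0 0; 25 0 0 0.083 0 0 0
25 0 0 0 0 0 0; 25 0 0 0 0 0 0; 60 0 0 0 0 0 0; 60 0 0 0 0 0 0; 60 0 0 0 0 0 0
60 0 0 0 0 0 0; 60 0 0 -0.028 0 0 0; 60 0 0 -0.055 0 0 0; 60 0 0 -0.083 0 0 0; 62 0.016 -0.037 -0.158 0 0 0
62 0.015 -0.038 -0.075 0 0 0.001; 62 0.031 -0.075 -0.15 0 0 0.001; 62 0.046 -0.112 -0.225 0 0 0.002; 62 0.062 -0.191 -0.225 0 0 0.003; 62 0.078 -0.271 -0.225 0 0 0.003
62 0.016 -0.079 0 0 0 0; 62 0.032 -0.159 0 0 0 0.001; 62 0.047 -0.238 0 0 0 0.001; 62 0.047 -0.238 0 0 0 0.001; 62 0.047 -0.238 0 0 0 0.001
62 0 0 0 0 0 0; 62 0 0 0 0 0 0; 62 0 0 0 0 0 0; 62 0 0 0 0 0 0; 62 0 0 0 0 0 0
to [ 0.5452 -0.2619  0.2     6.8341]
```

Call:
jog_arm --motion "25 -0.003 -0.015 0.084 0 0 -0.001; 25 -0.006 -0.031 0.168 0 0 -0.001; 25 -0.008 -0.046 0.252 0 0 -0.002; 25 -0.011 -0.062 0.336 0 0 -0.003; 25 -0.014 -0.077 0.42 0 0 -0.003"

```text
time: 30.48
tool_pos: [0.5816, 0.018, 0.0487]
tool_rot: [0.0, -0.062, 0.998, -0.0]
contact_force: [0.4, 0.3, -0.4]
gripper_width: 0.439
grasp_force: 60.4
```

Call:
jog_arm --motion "25 0 0 0.021 0 0 0; 25 0 0 0.042 0 0 0; 25 0 0 0.063 0 0 0; 25 0 0 0.073 0 0 0; 25 0 0 0.083 0 0 0"

```text
time: 31.1
tool_pos: [0.5821, 0.0182, 0.0088]
tool_rot: [0.001, -0.062, 0.998, -0.0]
contact_force: [0.5, 0.0, -0.5]
gripper_width: 0.439
grasp_force: 60.4
```

Call:
jog_arm --motion "25 0 0 0 0 0 0; 25 0 0 0 0 0 0; 60 0 0 0 0 0 0; 60 0 0 0 0 0 0; 60 0 0 0 0 0 0"

```text
time: 31.72
tool_pos: [0.5816, 0.0181, 0.0085]
tool_rot: [0.0, -0.062, 0.998, -0.0]
contact_force: [-0.7, 0.8, -0.5]
gripper_width: 0.601
grasp_force: 0.0
```

Call:
jog_arm --motion "60 0 0 0 0 0 0; 60 0 0 -0.028 0 0 0; 60 0 0 -0.055 0 0 0; 60 0 0 -0.083 0 0 0; 62 0.016 -0.037 -0.158 0 0 0"

```text
time: 32.35
tool_pos: [0.5746, -0.0005, 0.0871]
tool_rot: [-0.002, -0.063, 0.998, 0.0]
contact_force: [0.3, -0.6, -0.0]
gripper_width: 0.616
grasp_force: 0.0
```

Call:
jog_arm --motion "62 0.015 -0.038 -0.075 0 0 0.001; 62 0.031 -0.075 -0.15 0 0 0.001; 62 0.046 -0.112 -0.225 0 0 0.002; 62 0.062 -0.191 -0.225 0 0 0.003; 62 0.078 -0.271 -0.225 0 0 0.003"

```text
time: 32.98
tool_pos: [0.5543, -0.1416, 0.2022]
tool_rot: [0.002, -0.06, 0.998, -0.001]
contact_force: [0.6, -0.6, -0.5]
gripper_width: 0.617
grasp_force: 0.0
```

Call:
jog_arm --motion "62 0.016 -0.079 0 0 0 0; 62 0.032 -0.159 0 0 0 0.001; 62 0.047 -0.238 0 0 0 0.001; 62 0.047 -0.238 0 0 0 0.001; 62 0.047 -0.238 0 0 0 0.001"

```text
time: 33.6
tool_pos: [0.5448, -0.2611, 0.2004]
tool_rot: [0.0, -0.059, 0.998, 0.0]
contact_force: [-0.0, -0.1, -0.6]
gripper_width: 0.621
grasp_force: 0.0
```

Call:
jog_arm --motion "62 0 0 0 0 0 0; 62 0 0 0 0 0 0; 62 0 0 0 0 0 0; 62 0 0 0 0 0 0; 62 0 0 0 0 0 0"

```text
time: 34.22
tool_pos: [0.5448, -0.2614, 0.1998]
tool_rot: [-0.0, -0.059, 0.998, 0.0]
contact_force: [-0.2, 0.7, 0.8]
gripper_width: 0.623
grasp_force: 0.0
```

```bash
cat >> h.py <<'E'
def tray_panels(P,x=.545,y=.047):
    z=P[...,2];m=(near(P,x,y,.1,.1)&(z>.0105)&(z<.02)).astype(np.uint8)
    m=cv2.morphologyEx(m,cv2.MORPH_OPEN,np.ones((5,5)))
    n,l=cv2.connectedComponents(m)
    for i in range(1,n):
        if (l==i).sum()>100: print("panel",rect(P,l==i,0,.03))
E
python3 - <<'E'
from h import *
from plan import *
print(cur(),state()["time"])
f=grab_frame("wrist");P=pts(f)
a=top_panel(P,.507,-.265)
print("single",a);print("handle",rect(P,near(P,.434,.034,.04,.04),.033,.044));tray_panels(P)
x,y,yaw,z=a[0]/1e3-.0003,a[1]/1e3-.0003,a[4],a[5]/1e3-.0077
b=[.5452,-.2619,.2,6.83]
plan([(x,y,.05,yaw,62,0,.05),(x,y,z+.012,yaw,62,0,.015),(x,y,z,yaw,62,2,.006),(x,y,z,yaw,25,4),(x,y,.1,yaw,25,0,.03),(.55,.02,.26,7,25,5,.05)],start=b)
E
```

```text
[ 0.54481436 -0.26141468  0.19978906  6.77855617] 34.225
single [ 507.  -265.    52.4   40.     6.8   16.7 1503. ]
handle None
panel [512.2  61.2  53.7  19.   21.6  14.4 382. ]
panel [571.6  83.3  54.6  36.4  10.5  14.6 751. ]
panel [ 580.7   18.6   54.    41.1    6.5   14.6 1064. ]
from [ 0.5452 -0.2619  0.2     6.83  ]
62 0.019 0.001 0.075 0 0 0; 62 0.039 0.001 0.15 0 0 0; 62 0.058 0.002 0.225 0 0 0; 62 0.077 0.002 0.3 0 0 0; 62 0.077 0.002 0.329 0 0 0
62 0 0 0.029 0 0 0; 62 0 0 0.041 0 0 0; 62 0 0 0.053 0 0 0; 62 0 0 0.053 0 0 0; 62 0 0 0.053 0 0 0
25 0 0 0 0 0 0; 25 0 0 0 0 0 0; 25 0 0 0 0 0 0; 25 0 0 0 0 0 0; 25 0 0 0 0 0 0
25 0 0 -0.045 0 0 0; 25 0 0 -0.091 0 0 0; 25 0 0 -0.136 0 0 0; 25 0 0 -0.182 0 0 0; 25 -0.022 0.08 -0.228 0 0 0
25 -0.022 0.079 -0.045 0 0 0; 25 -0.044 0.159 -0.091 0 0 -0.001; 25 -0.066 0.238 -0.137 0 0 -0.001; 25 -0.088 0.318 -0.183 0 0 -0.001; 25 -0.11 0.397 -0.228 0 0 -0.002
25 -0.022 0.08 -0.046 0 0 0; 25 -0.022 0.08 -0.046 0 0 0; 25 -0.022 0.08 -0.046 0 0 0; 25 -0.022 0.08 -0.046 0 0 0; 25 -0.022 0.08 -0.046 0 0 0
25 0 0 0 0 0 0; 25 0 0 0 0 0 0; 25 0 0 0 0 0 0; 25 0 0 0 0 0 0; 25 0 0 0 0 0 0
to [0.5501 0.0202 0.26   7.0019]
```

Panel 3 is flat in pocket1, with its top at 14.6 mm. Now the single panel.

Call:
jog_arm --motion "62 0.019 0.001 0.075 0 0 0; 62 0.039 0.001 0.15 0 0 0; 62 0.058 0.002 0.225 0 0 0; 62 0.077 0.002 0.3 0 0 0; 62 0.077 0.002 0.329 0 0 0"

```text
time: 34.9
tool_pos: [0.5045, -0.264, 0.0326]
tool_rot: [-0.002, -0.059, 0.998, 0.001]
contact_force: [-0.1, -0.2, 0.8]
gripper_width: 0.623
grasp_force: 0.0
```

Call:
jog_arm --motion "62 0 0 0.029 0 0 0; 62 0 0 0.041 0 0 0; 62 0 0 0.053 0 0 0; 62 0 0 0.053 0 0 0; 62 0 0 0.053 0 0 0"

```text
time: 35.52
tool_pos: [0.507, -0.2653, 0.0095]
tool_rot: [0.0, -0.059, 0.998, -0.0]
contact_force: [-0.3, -0.1, 0.1]
gripper_width: 0.616
grasp_force: 0.0
```

Call:
jog_arm --motion "25 0 0 0 0 0 0; 25 0 0 0 0 0 0; 25 0 0 0 0 0 0; 25 0 0 0 0 0 0; 25 0 0 0 0 0 0"

```text
time: 36.15
tool_pos: [0.5072, -0.2655, 0.0099]
tool_rot: [0.001, -0.059, 0.998, -0.001]
contact_force: [-0.5, 1.1, 5.4]
gripper_width: 0.441
grasp_force: 60.7
```

Call:
jog_arm --motion "25 0 0 -0.045 0 0 0; 25 0 0 -0.091 0 0 0; 25 0 0 -0.136 0 0 0; 25 0 0 -0.182 0 0 0; 25 -0.022 0.08 -0.228 0 0 0"

```text
time: 36.78
tool_pos: [0.5123, -0.2251, 0.1232]
tool_rot: [-0.0, -0.057, 0.998, -0.0]
contact_force: [1.7, -0.3, 0.2]
gripper_width: 0.438
grasp_force: 60.2
```

Call:
jog_arm --motion "25 -0.022 0.079 -0.045 0 0 0; 25 -0.044 0.159 -0.091 0 0 -0.001; 25 -0.066 0.238 -0.137 0 0 -0.001; 25 -0.088 0.318 -0.183 0 0 -0.001; 25 -0.11 0.397 -0.228 0 0 -0.002"

```text
time: 37.4
tool_pos: [0.5435, -0.019, 0.2368]
tool_rot: [-0.0, -0.061, 0.998, 0.0]
contact_force: [0.6, -0.4, -1.0]
gripper_width: 0.438
grasp_force: 60.2
```

Call:
jog_arm --motion "25 -0.022 0.08 -0.046 0 0 0; 25 -0.022 0.08 -0.046 0 0 0; 25 -0.022 0.08 -0.046 0 0 0; 25 -0.022 0.08 -0.046 0 0 0; 25 -0.022 0.08 -0.046 0 0 0"

```text
time: 38.02
tool_pos: [0.5495, 0.0197, 0.2587]
tool_rot: [-0.001, -0.06, 0.998, 0.0]
contact_force: [0.5, 0.3, -0.7]
gripper_width: 0.442
grasp_force: 60.3
```

Call:
jog_arm --motion "25 0 0 0 0 0 0; 25 0 0 0 0 0 0; 25 0 0 0 0 0 0; 25 0 0 0 0 0 0; 25 0 0 0 0 0 0"

```text
time: 38.65
tool_pos: [0.55, 0.0207, 0.2598]
tool_rot: [0.0, -0.061, 0.998, -0.0]
contact_force: [-0.5, 0.6, -0.3]
gripper_width: 0.439
grasp_force: 60.3
```

Run:
```python
from h import *
from plan import *
print(cur(),state()["grasp_force"],state()["time"])
f=grab_frame("wrist");P=pts(f)
print("handle",rect(P,near(P,.434,.034,.04,.04),.033,.044));tray_panels(P)
print("held",rect(P,near(P,.55,.02,.06,.018),.255,.275))
b=[.5501,.0202,.26,7.0]
x,y=.518,.0098
plan([(x,y,.05,7.2,25,0,.05),(x,y,.0185,7.2,25,0,.015),(x,y,.009,7.2,25,2,.006),(x,y,.009,7.2,60,3),(x,y,.05,7.2,60,0,.02),(.55,.04,.26,7.2,60,5,.05)],start=b)
```

```text
[0.54995235 0.02066386 0.25981441 6.94722414] 60.267030000686646 38.65
handle [434.1  32.4  20.3  15.3   7.6  39.1 228. ]
panel [ 508.6   78.8   53.6   40.2    8.3   14.8 1074. ]
panel [570.6  86.5  54.   40.1   7.9  14.5 956. ]
panel [578.8  18.4  50.8  39.    6.9  14.6 903. ]
held [ 550.1   20.    58.5   36.     0.   266.6 5694. ]
from [0.5501 0.0202 0.26   7.    ]
25 0.013 -0.003 0.084 0 0 0; 25 0.027 -0.005 0.168 0 0 -0.001; 25 0.04 -0.008 0.252 0 0 -0.001; 25 0.053 -0.01 0.336 0 0 -0.002; 25 0.066 -0.013 0.42 0 0 -0.002
25 0 0 0.021 0 0 0; 25 0 0 0.042 0 0 0; 25 0 0 0.063 0 0 0; 25 0 0 0.073 0 0 0; 25 0 0 0.082 0 0 0
25 0 0 0 0 0 0; 25 0 0 0 0 0 0; 60 0 0 0 0 0 0; 60 0 0 0 0 0 0; 60 0 0 0 0 0 0
60 0 0 0 0 0 0; 60 0 0 -0.027 0 0 0; 60 0 0 -0.055 0 0 0; 60 0 0 -0.082 0 0 0; 60 -0.014 0.011 -0.166 0 0 0
60 -0.014 0.01 -0.084 0 0 0; 60 -0.028 0.02 -0.168 0 0 0; 60 -0.043 0.031 -0.252 0 0 0; 60 -0.057 0.041 -0.336 0 0 0; 60 -0.057 0.041 -0.336 0 0 0
60 0 0 0 0 0 0; 60 0 0 0 0 0 0; 60 0 0 0 0 0 0; 60 0 0 0 0 0 0; 60 0 0 0 0 0 0
to [0.5501 0.04   0.26   7.1719]
```

Call:
jog_arm --motion "25 0.013 -0.003 0.084 0 0 0; 25 0.027 -0.005 0.168 0 0 -0.001; 25 0.04 -0.008 0.252 0 0 -0.001; 25 0.053 -0.01 0.336 0 0 -0.002; 25 0.066 -0.013 0.42 0 0 -0.002"

```text
time: 39.33
tool_pos: [0.5178, 0.0102, 0.0487]
tool_rot: [0.0, -0.062, 0.998, -0.0]
contact_force: [0.9, 0.9, -1.0]
gripper_width: 0.442
grasp_force: 60.3
```

Call:
jog_arm --motion "25 0 0 0.021 0 0 0; 25 0 0 0.042 0 0 0; 25 0 0 0.063 0 0 0; 25 0 0 0.073 0 0 0; 25 0 0 0.082 0 0 0"

```text
time: 39.95
tool_pos: [0.5186, 0.0102, 0.0092]
tool_rot: [0.001, -0.062, 0.998, -0.0]
contact_force: [0.4, -0.8, 0.5]
gripper_width: 0.44
grasp_force: 60.3
```

Call:
jog_arm --motion "25 0 0 0 0 0 0; 25 0 0 0 0 0 0; 60 0 0 0 0 0 0; 60 0 0 0 0 0 0; 60 0 0 0 0 0 0"

```text
time: 40.58
tool_pos: [0.5181, 0.0102, 0.0089]
tool_rot: [0.0, -0.062, 0.998, -0.0]
contact_force: [0.3, 1.0, 0.6]
gripper_width: 0.599
grasp_force: 0.0
```

Call:
jog_arm --motion "60 0 0 0 0 0 0; 60 0 0 -0.027 0 0 0; 60 0 0 -0.055 0 0 0; 60 0 0 -0.082 0 0 0; 60 -0.014 0.011 -0.166 0 0 0"

```text
time: 41.2
tool_pos: [0.5222, 0.0166, 0.091]
tool_rot: [-0.002, -0.062, 0.998, 0.0]
contact_force: [0.5, -0.1, 0.6]
gripper_width: 0.598
grasp_force: 0.0
```

Call:
jog_arm --motion "60 -0.014 0.01 -0.084 0 0 0; 60 -0.028 0.02 -0.168 0 0 0; 60 -0.043 0.031 -0.252 0 0 0; 60 -0.057 0.041 -0.336 0 0 0; 60 -0.057 0.041 -0.336 0 0 0"

```text
time: 41.82
tool_pos: [0.5524, 0.0406, 0.2661]
tool_rot: [0.005, -0.062, 0.998, -0.001]
contact_force: [0.4, 0.1, -1.0]
gripper_width: 0.601
grasp_force: 0.0
```

Call:
jog_arm --motion "60 0 0 0 0 0 0; 60 0 0 0 0 0 0; 60 0 0 0 0 0 0; 60 0 0 0 0 0 0; 60 0 0 0 0 0 0"

```text
time: 42.45
tool_pos: [0.5498, 0.0403, 0.2595]
tool_rot: [-0.0, -0.062, 0.998, 0.0]
contact_force: [0.3, -0.5, 0.1]
gripper_width: 0.602
grasp_force: 0.0
```

Run:
```python
from h import *
from plan import *
print(cur(),state()["time"])
f=grab_frame("wrist");save(f,"w7",s=1.5);P=pts(f)
print("handle",rect(P,near(P,.434,.034,.04,.04),.033,.044));tray_panels(P)
print("boxtop",rect(P,near(P,.724,.08,.13,.13),.057,.063))
```

```text
[0.54984684 0.04034841 0.25949381 7.11299093] 42.45
handle [433.8  32.6  20.3  15.2   7.1  39.1 228. ]
panel [ 518.3   10.9   52.2   40.     6.8   14.8 1081. ]
panel [ 508.3   78.3   52.1   40.1    7.8   14.8 1086. ]
panel [580.9  18.6  54.4  39.5   6.9  14.5 971. ]
panel [570.8  86.9  54.3  39.5   8.1  14.4 965. ]
boxtop [ 728.2   72.7  150.8  153.4    7.    60.7 6157. ]
```

View pics/w7.png

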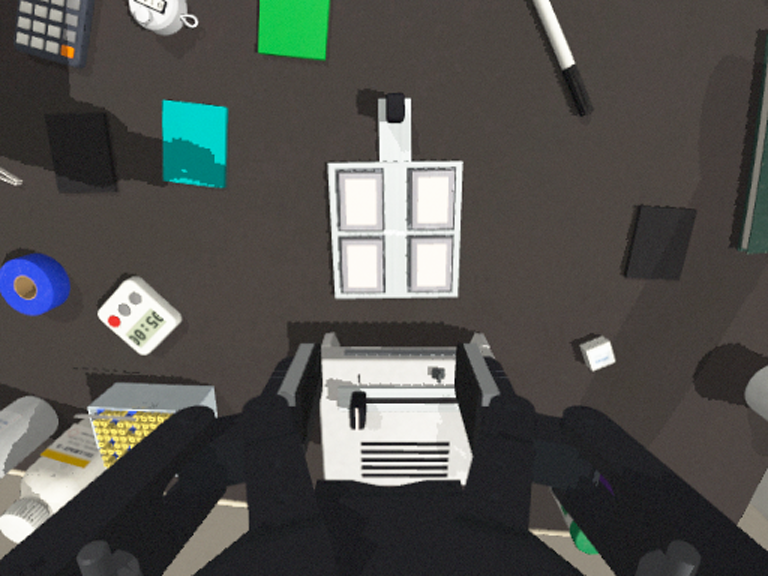

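All four panels lie flat, one per pocket, and both bases are empty. I grip the handle at (395,107), bring the tray into line with the mouth and slide it in.

Run:
```python
from plan import *
b=[.5501,.04,.26,7.17]
plan([(.4335,.0325,.10,7.1,45,0,.05),(.4335,.0325,.028,7.1,45,0,.03),(.4335,.0325,.0165,7.1,45,2,.01),(.4335,.0325,.0165,7.1,8,4),(.4375,.0450,.0165,6.9,8,1,.008),(.601,.0648,.0165,6.9,8,2,.0165)],start=b)
```

```text
from [0.5501 0.04   0.26   7.17  ]
45 0.058 0.004 0.08 0 0 0; 45 0.117 0.007 0.16 0 0 0; 45 0.175 0.011 0.24 0 0 0.001; 45 0.233 0.014 0.32 0 0 0.001; 45 0.233 0.014 0.368 0 0 0.001
45 0 0 0.048 0 0 0; 45 0 0 0.096 0 0 0; 45 0 0 0.108 0 0 0; 45 0 0 0.119 0 0 0; 45 0 0 0.119 0 0 0
45 0 0 0 0 0 0; 8 0 0 0 0 0 0; 8 0 0 0 0 0 0; 8 0 0 0 0 0 0; 8 0 0 0 0 0 0
8 0 0 0 0 0 0; 8 -0.005 0.012 0 0 0 0.001; 8 -0.011 0.024 0 0 0 0.002; 8 -0.011 0.024 0 0 0 0.002; 8 -0.044 0.024 0 0 0 0.002
8 -0.033 0 0 0 0 0; 8 -0.066 0 0 0 0 0; 8 -0.099 0 0 0 0 0; 8 -0.131 0 0 0 0 0; 8 -0.164 0 0 0 0 0
8 -0.033 0 0 0 0 0; 8 -0.066 0 0 0 0 0; 8 -0.099 0 0 0 0 0; 8 -0.132 0 0 0 0 0; 8 -0.132 0 0 0 0 0
8 0 0 0 0 0 0; 8 0 0 0 0 0 0; 8 0 0 0 0 0 0; 8 0 0 0 0 0 0; 8 0 0 0 0 0 0
to [0.6009 0.0648 0.0165 6.9122]
```

Call:
jog_arm --motion "45 0.058 0.004 0.08 0 0 0; 45 0.117 0.007 0.16 0 0 0; 45 0.175 0.011 0.24 0 0 0.001; 45 0.233 0.014 0.32 0 0 0.001; 45 0.233 0.014 0.368 0 0 0.001"

```text
time: 43.12
tool_pos: [0.4304, 0.0331, 0.0729]
tool_rot: [-0.002, -0.061, 0.998, 0.0]
contact_force: [0.4, 0.1, -0.1]
gripper_width: 0.449
grasp_force: 0.0
```

Call:
jog_arm --motion "45 0 0 0.048 0 0 0; 45 0 0 0.096 0 0 0; 45 0 0 0.108 0 0 0; 45 0 0 0.119 0 0 0; 45 0 0 0.119 0 0 0"

```text
time: 43.75
tool_pos: [0.434, 0.0328, 0.0168]
tool_rot: [0.0, -0.061, 0.998, -0.0]
contact_force: [0.7, 0.2, -0.5]
gripper_width: 0.453
grasp_force: 0.0
```

Call:
jog_arm --motion "45 0 0 0 0 0 0; 8 0 0 0 0 0 0; 8 0 0 0 0 0 0; 8 0 0 0 0 0 0; 8 0 0 0 0 0 0"

```text
time: 44.38
tool_pos: [0.4341, 0.0327, 0.0171]
tool_rot: [0.0, -0.061, 0.998, -0.0]
contact_force: [-2.0, -0.2, 5.7]
gripper_width: 0.173
grasp_force: 59.6
```

Call:
jog_arm --motion "8 0 0 0 0 0 0; 8 -0.005 0.012 0 0 0 0.001; 8 -0.011 0.024 0 0 0 0.002; 8 -0.011 0.024 0 0 0 0.002; 8 -0.044 0.024 0 0 0 0.002"

```text
time: 45.0
tool_pos: [0.4499, 0.0467, 0.0171]
tool_rot: [-0.006, -0.06, 0.998, -0.001]
contact_force: [-22.6, -3.6, 27.1]
gripper_width: 0.174
grasp_force: 62.4
```

Run:
```python
from h import *
from plan import *
print(cur(),state()["grasp_force"])
f=grab_frame("top");P=pts(f);print("tray top cam",rect(P,near(P,.57,.06,.075,.08),.0105,.02))
f=grab_frame("wrist");P=pts(f);tray_panels(P,.57,.06)
```

```text
[0.4498508  0.0467307  0.01709125 6.87296448] 62.43597149848938
tray top cam [563.6  61.4 123.2 121.5   6.9  13.7 880. ]
```

Call:
jog_arm --motion "8 0 0 0 0 0 0; 8 0 0 0 0 0 0; 8 0 0 0 0 0 0; 8 0 0 0 0 0 0; 8 0 0 0 0 0 0"

```text
time: 45.72
tool_pos: [0.4544, 0.0473, 0.0171]
tool_rot: [0.0, -0.06, 0.998, -0.0]
contact_force: [-1.6, -3.3, 6.7]
gripper_width: 0.17
grasp_force: 59.8
```

Run:
```python
from h import *
from plan import *
s=state();print(cur(),s["contact_force"],s["ft_torque"],s["tool_rot"])
f=grab_frame("side");save(f,"s2",(230,150,340,230),6)
```

```text
[0.45442864 0.04730809 0.0171205  6.85793841] [-1.61026471 -3.25828483  6.68769961] [-0.21621794  0.32430048 -0.04360545] [ 4.44711179e-04 -5.98111681e-02  9.98209593e-01 -1.84518784e-04]
```

View pics/s2.png

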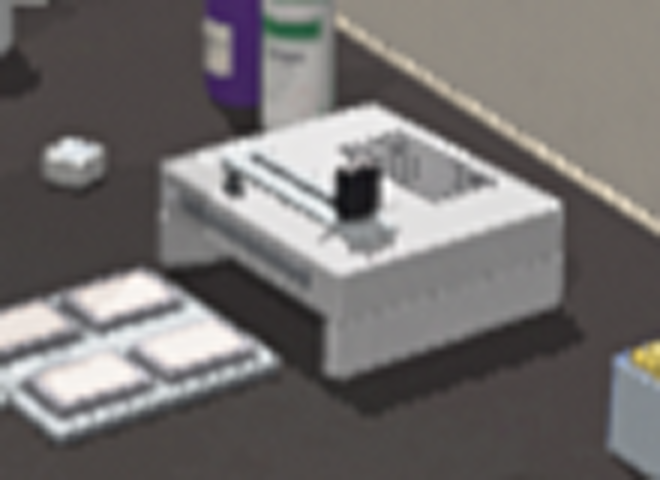

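The side crop shows the tray flat and lined up in front of the mouth, so the force was only transient. I continue more slowly.

Call:
jog_arm --motion "8 -0.015 0 -0.001 0 0 0; 8 -0.035 0 -0.001 0 0 0; 8 -0.055 0 -0.001 0 0 0; 8 -0.075 0 -0.001 0 0 0; 8 -0.095 0 -0.001 0 0 0"

```text
time: 46.4
tool_pos: [0.4979, 0.053, 0.0171]
tool_rot: [-0.005, -0.06, 0.998, -0.0]
contact_force: [-17.8, -1.5, 19.9]
gripper_width: 0.171
grasp_force: 61.4
```

Call:
jog_arm --motion "8 -0.02 0 0 0 0 0; 8 -0.04 0 0 0 0 0; 8 -0.06 0 0 0 0 0; 8 -0.08 0 0 0 0 0; 8 -0.1 0 0 0 0 0"

```text
time: 47.02
tool_pos: [0.5477, 0.059, 0.0171]
tool_rot: [-0.005, -0.06, 0.998, -0.0]
contact_force: [-15.8, -2.6, 17.7]
gripper_width: 0.171
grasp_force: 61.1
```

Call:
jog_arm --motion "8 -0.02 0 0 0 0 0; 8 -0.04 0 0 0 0 0; 8 -0.06 0 0 0 0 0; 8 -0.08 0 0 0 0 0; 8 -0.1 0 0 0 0 0"

```text
time: 47.65
tool_pos: [0.5975, 0.065, 0.0171]
tool_rot: [-0.004, -0.06, 0.998, 0.0]
contact_force: [-14.8, -2.2, 15.3]
gripper_width: 0.173
grasp_force: 60.9
```

Call:
jog_arm --motion "8 0 0 0 0 0 0; 8 0 0 0 0 0 0; 8 0 0 0 0 0 0; 8 0 0 0 0 0 0; 8 0 0 0 0 0 0"

```text
time: 48.28
tool_pos: [0.5998, 0.0652, 0.0172]
tool_rot: [-0.001, -0.06, 0.998, 0.0]
contact_force: [-3.1, -0.9, 6.4]
gripper_width: 0.172
grasp_force: 59.7
```

Call:
jog_arm --motion "8 -0.004 0 0 0 0 0; 8 -0.008 0 0 0 0 0; 8 -0.01 0 0 0 0 0; 8 -0.01 0 0 0 0 0; 8 -0.01 0 0 0 0 0"

```text
time: 48.9
tool_pos: [0.6025, 0.0655, 0.0171]
tool_rot: [-0.004, -0.06, 0.998, -0.0]
contact_force: [-12.4, -2.6, 13.1]
gripper_width: 0.171
grasp_force: 60.6
```

Call:
jog_arm --motion "8 -0.002 0 0 0 0 0; 8 -0.004 0 0 0 0 0; 8 -0.004 0 0 0 0 0; 8 -0.004 0 0 0 0 0; 8 -0.004 0 0 0 0 0"

```text
time: 49.52
tool_pos: [0.6045, 0.0658, 0.0171]
tool_rot: [-0.004, -0.06, 0.998, -0.0]
contact_force: [-12.8, -0.8, 14.0]
gripper_width: 0.173
grasp_force: 60.6
```

Call:
jog_arm --motion "8 -0.002 0 0 0 0 0; 8 -0.004 0 0 0 0 0; 8 -0.004 0 0 0 0 0; 8 -0.004 0 0 0 0 0; 8 -0.004 0 0 0 0 0"

```text
time: 50.15
tool_pos: [0.6065, 0.066, 0.0171]
tool_rot: [-0.004, -0.06, 0.998, -0.0]
contact_force: [-12.4, -2.1, 13.1]
gripper_width: 0.174
grasp_force: 60.6
```

Call:
jog_arm --motion "8 -0.002 0 0 0 0 0; 8 -0.003 0 0 0 0 0; 8 -0.003 0 0 0 0 0; 8 -0.003 0 0 0 0 0; 8 -0.003 0 0 0 0 0"

```text
time: 50.78
tool_pos: [0.6079, 0.0662, 0.0171]
tool_rot: [-0.004, -0.06, 0.998, -0.0]
contact_force: [-13.7, -0.6, 13.8]
gripper_width: 0.172
grasp_force: 60.7
```

Call:
jog_arm --motion "8 -0.002 0 0 0 0 0; 8 -0.003 0 0 0 0 0; 8 -0.003 0 0 0 0 0; 8 -0.003 0 0 0 0 0; 8 -0.003 0 0 0 0 0"

```text
time: 51.4
tool_pos: [0.6088, 0.0663, 0.0171]
tool_rot: [-0.005, -0.06, 0.998, -0.0]
contact_force: [-15.9, -2.5, 15.2]
gripper_width: 0.175
grasp_force: 60.9
```

Call:
jog_arm --motion "8 -0.002 0 0 0 0 0; 8 -0.003 0 0 0 0 0; 8 -0.003 0 0 0 0 0; 8 -0.003 0 0 0 0 0; 8 -0.003 0 0 0 0 0"

```text
time: 52.02
tool_pos: [0.6088, 0.0663, 0.0171]
tool_rot: [-0.007, -0.06, 0.998, -0.0]
contact_force: [-21.8, -3.3, 19.2]
gripper_width: 0.169
grasp_force: 61.5
```

The tray is against the stop: the TCP stays at x=0.6088 while the force rises. I release it and look at the slider and the flag.

Run:
```python
from plan import *
b=[.6105,.0663,.0165,6.9]
plan([(*b[:2],.0165,6.9,45,3),(*b[:2],.06,6.9,45,0,.02),(.655,.078,.19,6.9,60,6,.05)],start=b)
```

```text
from [0.6105 0.0663 0.0165 6.9   ]
45 0 0 0 0 0 0; 45 0 0 0 0 0 0; 45 0 0 0 0 0 0; 45 0 0 0 0 0 0; 45 0 0 -0.029 0 0 0
45 0 0 -0.029 0 0 0; 45 0 0 -0.058 0 0 0; 60 -0.03 0.004 -0.145 0 0 0; 60 -0.061 0.008 -0.231 0 0 0; 60 -0.091 0.013 -0.318 0 0 0
60 0 0 0 0 0 0; 60 0 0 0 0 0 0; 60 0 0 0 0 0 0; 60 0 0 0 0 0 0; 60 0 0 0 0 0 0
60 0 0 0 0 0 0; 60 0 0 0 0 0 0; 60 0 0 0 0 0 0; 60 0 0 0 0 0 0; 60 0 0 0 0 0 0
to [0.6549 0.0782 0.19   6.9   ]
```

Call:
jog_arm --motion "45 0 0 0 0 0 0; 45 0 0 0 0 0 0; 45 0 0 0 0 0 0; 45 0 0 0 0 0 0; 45 0 0 -0.029 0 0 0"

```text
time: 52.65
tool_pos: [0.6125, 0.0667, 0.0303]
tool_rot: [-0.002, -0.06, 0.998, 0.0]
contact_force: [-0.2, -0.5, -0.5]
gripper_width: 0.449
grasp_force: 0.0
```

Call:
jog_arm --motion "45 0 0 -0.029 0 0 0; 45 0 0 -0.07 0 0 0; 60 -0.03 0.004 -0.16 0 0 0; 60 -0.061 0.008 -0.24 0 0 0; 60 -0.091 0.013 -0.318 0 0 0"

```text
time: 53.28
tool_pos: [0.6588, 0.0787, 0.1939]
tool_rot: [0.001, -0.06, 0.998, -0.0]
contact_force: [1.3, 0.1, -0.5]
gripper_width: 0.599
grasp_force: 0.0
```

Call:
jog_arm --motion "60 0 0 0 0 0 0; 60 0 0 0 0 0 0; 60 0 0 0 0 0 0; 60 0 0 0 0 0 0; 60 0 0 0 0 0 0"

```text
time: 53.9
tool_pos: [0.6576, 0.0785, 0.1895]
tool_rot: [-0.001, -0.06, 0.998, 0.0]
contact_force: [-0.2, -0.8, 0.2]
gripper_width: 0.6
grasp_force: 0.0
```

Run:
```python
from h import *
from plan import *
print(cur(),state()["time"])
f=grab_frame("wrist");save(f,"w8",(130,70,390,265),3);P=pts(f)
c,s=np.cos(np.radians(6.9)),np.sin(np.radians(6.9))
bx=P-np.array([.7268,.0804,0]);X=bx[...,0]*c+bx[...,1]*s;Y=-bx[...,0]*s+bx[...,1]*c
B=np.stack([X,Y,P[...,2]],-1)
print("boxtop",rect(P,near(P,.724,.08,.13,.13),.057,.063))
print("grip B",rect(B,(abs(X+.035)<.03)&(abs(Y)<.07),.090,.102))
for lo in (.064,.067,.070):print("flag B",rect(B,(abs(X+.062)<.012)&(Y>-.02)&(Y<.06),lo,.08))
print("handle",rect(P,near(P,.608,.066,.035,.035),.034,.044))
print("flag",[(round(d["p"],2),np.round(d["at"],4).tolist()) for d in place_of("wrist","flag")])
print("slider",[(round(d["p"],2),np.round(d["at"],4).tolist()) for d in place_of("wrist","slider_top")])
np.save("f8.npy",f["color"])
```

```text
[0.65763486 0.07854151 0.18946571 6.85446167] 53.9
boxtop [7.2700e+02 8.1000e+01 1.4950e+02 1.6960e+02 6.9000e+00 6.0500e+01
 1.1862e+04]
grip B [-36.8 -45.1  14.2  19.   89.9  96.6 274. ]
flag B [-61.5  29.7   9.8  10.5   2.   65.4  80. ]
flag B [-61.7  29.7   3.    9.4  88.5  72.1  34. ]
flag B [-61.6  29.7   3.    9.3  88.6  72.1  31. ]
handle [608.9  67.8  21.2  15.1   6.9  39.4 304. ]
flag [(0.61, [0.6613, 0.1016, 0.058])]
slider [(0.66, [0.6978, 0.0313, 0.095])]
```

View pics/w8.png

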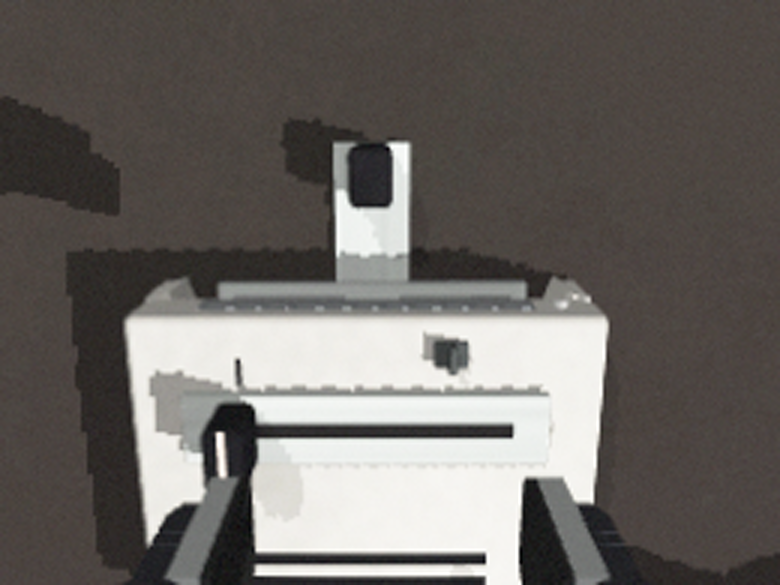

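The tray is home, flush with the mouth. In box coordinates the flag fin is at y=+29.7 mm, pixel (450,355), and the grip at −45.1 mm, pixel (230,435), so the move is 74.8 mm.

Run:
```python
from plan import *
b=[.6574,.0784,.1897,6.9]
x,y=.6965,.0306
s,c=np.sin(np.radians(6.9)),np.cos(np.radians(6.9))
d=.0745
plan([(x,y,.13,6.9,45,0,.05),(x,y,.092,6.9,45,0,.02),(x,y,.079,6.9,45,2,.01),(x,y,.079,6.9,8,4),(x-s*d,y+c*d,.079,6.9,8,3,.01)],start=b)
```

```text
from [0.6574 0.0784 0.1897 6.9   ]
45 -0.033 -0.052 0.06 0 0 0; 45 -0.066 -0.104 0.119 0 0 0; 45 -0.066 -0.104 0.157 0 0 0; 45 -0.066 -0.104 0.195 0 0 0; 45 -0.066 -0.104 0.208 0 0 0
45 0 0 0.013 0 0 0; 45 0 0 0.013 0 0 0; 45 0 0 0.013 0 0 0; 8 0 0 0.013 0 0 0; 8 0 0 0.013 0 0 0
8 0 0 0 0 0 0; 8 0 0 0 0 0 0; 8 0 0 0 0 0 0; 8 0 0.018 0 0 0 0; 8 0 0.037 0 0 0 0
8 0 0.019 0 0 0 0; 8 0 0.037 0 0 0 0; 8 0 0.056 0 0 0 0; 8 0 0.074 0 0 0 0; 8 0 0.093 0 0 0 0
8 0 0.019 0 0 0 0; 8 0 0.019 0 0 0 0; 8 0 0.019 0 0 0 0; 8 0 0.019 0 0 0 0; 8 0 0.019 0 0 0 0
to [0.6875 0.1047 0.0792 6.9   ]
```

Call:
jog_arm --motion "45 -0.033 -0.052 0.06 0 0 0; 45 -0.066 -0.104 0.119 0 0 0; 45 -0.066 -0.104 0.157 0 0 0; 45 -0.066 -0.104 0.195 0 0 0; 45 -0.066 -0.104 0.208 0 0 0"

```text
time: 54.68
tool_pos: [0.6959, 0.0317, 0.0847]
tool_rot: [-0.001, -0.06, 0.998, 0.0]
contact_force: [-0.6, -0.5, -1.0]
gripper_width: 0.451
grasp_force: 0.0
```

Call:
jog_arm --motion "45 0 0 0.013 0 0 0; 45 0 0 0.013 0 0 0; 45 0 0 0.013 0 0 0; 8 0 0 0.013 0 0 0; 8 0 0 0.013 0 0 0"

```text
time: 55.3
tool_pos: [0.6975, 0.0309, 0.0807]
tool_rot: [0.0, -0.06, 0.998, -0.0]
contact_force: [-0.4, -0.2, 3.3]
gripper_width: 0.147
grasp_force: 61.0
```

Call:
jog_arm --motion "8 0 0 0 0 0 0; 8 0 0 0 0 0 0; 8 0 0 0 0 0 0; 8 0 0.018 0 0 0 0; 8 0 0.037 0 0 0 0"

```text
time: 55.92
tool_pos: [0.6953, 0.0487, 0.0807]
tool_rot: [0.0, -0.06, 0.998, -0.001]
contact_force: [-1.8, -2.0, 4.7]
gripper_width: 0.145
grasp_force: 61.4
```

Call:
jog_arm --motion "8 0 0.019 0 0 0 0; 8 0 0.037 0 0 0 0; 8 0 0.056 0 0 0 0; 8 0 0.074 0 0 0 0; 8 0 0.093 0 0 0 0"

```text
time: 56.55
tool_pos: [0.6898, 0.0951, 0.0807]
tool_rot: [0.0, -0.06, 0.998, -0.001]
contact_force: [-0.3, -1.7, 4.4]
gripper_width: 0.142
grasp_force: 61.4
```

Call:
jog_arm --motion "8 0 0.019 0 0 0 0; 8 0 0.019 0 0 0 0; 8 0 0.019 0 0 0 0; 8 0 0.019 0 0 0 0; 8 0 0.019 0 0 0 0"

```text
time: 57.18
tool_pos: [0.6885, 0.1054, 0.0807]
tool_rot: [0.0, -0.06, 0.998, 0.0]
contact_force: [-2.2, 2.7, 5.0]
gripper_width: 0.145
grasp_force: 61.4
```

Run:
```python
from plan import *
print(cur(),state()["grasp_force"])
b=[.6875,.1047,.0792,6.9]
plan([(*b[:2],.0792,6.9,45,3),(*b[:2],.14,6.9,45,0,.02),(.655,.10,.19,6.9,60,6,.05)],start=b)
```

```text
[0.68849798 0.10543697 0.08069565 6.86622065] 61.37794017791748
from [0.6875 0.1047 0.0792 6.9   ]
45 0 0 0 0 0 0; 45 0 0 0 0 0 0; 45 0 0 0 0 0 0; 45 0 0 0 0 0 0; 45 0 0 -0.03 0 0 0
45 0 0 -0.031 0 0 0; 45 0 0 -0.061 0 0 0; 45 0 0 -0.092 0 0 0; 60 0.033 -0.001 -0.142 0 0 0; 60 0.066 -0.002 -0.192 0 0 0
60 0 0 0 0 0 0; 60 0 0 0 0 0 0; 60 0 0 0 0 0 0; 60 0 0 0 0 0 0; 60 0 0 0 0 0 0
60 0 0 0 0 0 0; 60 0 0 0 0 0 0; 60 0 0 0 0 0 0; 60 0 0 0 0 0 0; 60 0 0 0 0 0 0
to [0.6549 0.0997 0.1902 6.9   ]
```

Call:
jog_arm --motion "45 0 0 0 0 0 0; 45 0 0 0 0 0 0; 45 0 0 0 0 0 0; 45 0 0 0 0 0 0; 45 0 0 -0.03 0 0 0"

```text
time: 57.8
tool_pos: [0.6869, 0.1048, 0.0934]
tool_rot: [-0.002, -0.06, 0.998, 0.0]
contact_force: [-0.6, -0.5, -0.4]
gripper_width: 0.448
grasp_force: 0.0
```

Call:
jog_arm --motion "45 0 0 -0.031 0 0 0; 45 0 0 -0.061 0 0 0; 45 0 0 -0.092 0 0 0; 60 0.033 -0.001 -0.142 0 0 0; 60 0.066 -0.002 -0.192 0 0 0"

```text
time: 58.42
tool_pos: [0.6552, 0.0999, 0.1923]
tool_rot: [0.0, -0.06, 0.998, -0.0]
contact_force: [0.6, -0.7, 0.4]
gripper_width: 0.599
grasp_force: 0.0
```

Call:
jog_arm --motion "60 0 0 0 0 0 0; 60 0 0 0 0 0 0; 60 0 0 0 0 0 0; 60 0 0 0 0 0 0; 60 0 0 0 0 0 0"

```text
time: 59.05
tool_pos: [0.6554, 0.1, 0.19]
tool_rot: [-0.001, -0.06, 0.998, 0.0]
contact_force: [-0.1, 0.2, 0.3]
gripper_width: 0.597
grasp_force: 0.0
```

Run:
```python
from h import *
from plan import *
print(cur(),state()["time"])
f=grab_frame("wrist");save(f,"w9",(130,70,390,265),3);P=pts(f)
c,s=np.cos(np.radians(6.9)),np.sin(np.radians(6.9))
bx=P-np.array([.7268,.0804,0]);X=bx[...,0]*c+bx[...,1]*s;Y=-bx[...,0]*s+bx[...,1]*c
B=np.stack([X,Y,P[...,2]],-1)
print("grip B",rect(B,(abs(X+.035)<.03)&(abs(Y)<.07),.090,.102))
m=(abs(X+.035)<.02)&(abs(Y-.03)<.02)&(abs(P[...,2]-.096)<.006)&(f["color"].min(-1)>110);print("line B",rect(B,m,.09,.102))
print("flag B",rect(B,(abs(X+.062)<.012)&(Y>-.02)&(Y<.06),.069,.08))
print("handle",rect(P,near(P,.608,.066,.035,.035),.034,.044))
```

```text
[0.65544886 0.09995284 0.18997908 6.8588116 ] 59.05
grip B [-34.1  30.5  13.6  24.7  89.7  96.6 361. ]
line B [-33.9  27.5  24.4   7.8   0.1  97.2  79. ]
flag B [-61.8  29.5   2.    8.8  89.9  72.3  30. ]
handle [609.4  67.4  21.4  16.1   6.8  39.4 309. ]
```

View pics/w9.png

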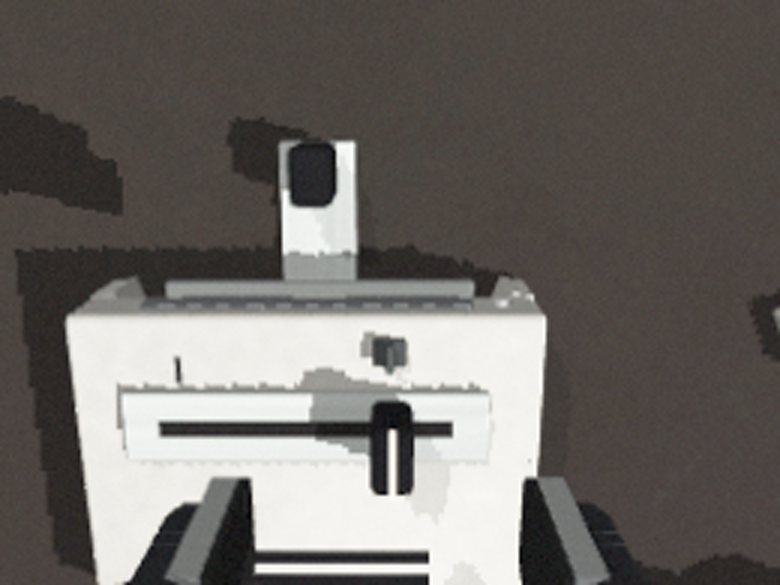

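The white line (391,460) is level with the flag fin (391,360), within about 0.3 mm. The tray is home and the robot is touching nothing, so I hand the job in.

```bash
python3 -c "
from plant import *
print(job_done())"
```

```text
the job is handed in; nothing more can be done
None
```

The job is handed in: the slider went to off first, the tray came out and was loaded with all four panels, one flat in each pocket, the tray was pushed back in until it met the stop, and only then was the slider's white line set level with the flag, to about 0.3 mm in the last picture.

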